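# Pack a medicine vial for dispatch: canister, vial, lid and foam blocks

### The job

Pack the amber vial with the white cap for dispatch, in this order: stand the blue canister base on the blue spot in the cardboard carton, set the amber vial upright in it without dropping it, and put the red lid over the vial so that it sits fully down on the base. Then stop the canister shifting by putting the dark grey foam block down into the wide gap in the carton and after it the pink foam block into the narrow gap on the canister's other side, both resting on the carton's floor. Let go of everything and do not knock over the big amber bottle or the clear bottle.

Things in the scene. Friction and masses are not known exactly. Their poses are not given: they have to be found in the camera images.
- base: Blue plastic canister base, upright, loose, 42 to 84 g: foot disc 62 mm across, 10 mm thick, carrying an open round cup 48 mm outside and 43 mm inside diameter; rim 60 mm, inner floor 13 mm above the underside. The lid rests on the foot. Origin: centre of the underside; z up. It and the other things to pack start on a pale green mat 2 mm thick.
- vial: Small amber glass vial with a white cap, 80 mm tall, stands upright, loose: glass 30 mm across up to 44 mm height, then narrowing, white cap 28 mm across from 50 to 80 mm height. In the base it stands 33 mm out above the rim. 49 to 98 g. Origin: centre of the underside; z up along its axis.
- cap: Red deep lid, loose, 35 to 70 g, a round cup standing mouth down with a closed top: 62 mm outside, 57 mm inside diameter, 90 mm tall, 87 mm deep inside. It goes over vial and cup and its edge rests on the base's foot, its origin then 10 mm above the base's. Origin: centre of its open lower edge; z up.
- foam_wide: Dark grey firm (rigid) foam block, 64 mm (its x) by 60 mm (its y) and 65 mm tall, loose, 28 to 56 g. For the wide gap, with its x along the carton's x (either way round). Origin: centre of the underside; z up.
- foam_narrow: Pink firm (rigid) foam block, 32 mm (its x) by 60 mm (its y) and 65 mm tall, standing, loose, 21 to 42 g. For the narrow gap, with its x along the carton's x (either way round). Origin: centre of the underside; z up.
- carton: Open cardboard carton fixed to the bench, any yaw, outside 186 (x) by 80 (y) by 36 mm tall, walls and floor 4 mm. Flat flaps along the long sides are look only. Origin: centre of the underside, on the bench; z up. Blue spot (62 mm) on the floor at x = -16 mm, y = 0. Beside the canister: wide gap (74 mm) towards +x, middle at x = +52 mm; narrow gap (42 mm) towards -x, middle at x = -68 mm.
- amber_bottle: Bystander: big amber bottle with black cap, 58 mm across, 115 mm tall, stands among the things to pack; not to be knocked over. Origin: centre of the underside.
- saline: Bystander: clear plastic bottle with white cap and red label, 68 mm across, 150 mm tall, at the far side of the bench; not to be knocked over. Origin: centre of the underside.
There are look-alikes about, which are no part of the job. Leave any yellow look-alike of the cap alone.

How it is judged:
By the outcome, as a careful person would: the job done as asked, in the order asked, and still so for the second after the job is handed in, with the robot touching nothing.
It also fails if it takes over 138 s, if anything falls off the work surface, if the arm or the gripper's body presses on something with over 40 N, if the wrist force passes 120 N, or if a joint passes its speed limit or range.

### The arm

A 6-joint arm with a two-finger parallel gripper is mounted at the origin on the work surface. World frame = base frame: x ahead of the robot, y to its left, z up, the work surface at z = 0. Lengths are in m, angles in rad, forces in N, time in s.
With the tool pointing down it reaches from about 0.425 to 0.95 m from the base axis. Payload 3.5 kg.
Tool frame: the origin (TCP) lies midway between the tips of the shut fingers; the grasp point (between the pads) lies 19 mm behind it; z points along the fingers, y is the line along which they close (so a half turn about z gives the same grasp; the last joint's range is limited). The gripper opens to 85 mm and grips with 20 to 120 N. Pads are 22 mm wide; open, the fingers measure 114 mm over their backs; the gripper's body (76 mm by 85 mm) begins 54 mm behind the grasp point. The pads swing forward as they close: fully open they stand 13 mm farther back than shut.
Start: joints at [-1.276, 0.286, 1.577, -0, 1.279, -0.15], TCP at [0.29, -0.609, 0.231] pointing down, gripper open.
Joint ranges: [-2.77, 2.77], [-0.9, 2.22], [0.21, 2.48], [-1.53, 4.67], [0.24, 2.81], [-2.84, 2.84]. Speed limits (rad/s): [2.79, 2.79, 3.14, 3.14, 3.14, 3.14].

### API

Orientations are given as a unit quaternion [x, y, z, w].
In Python, from plant import ctrl gives the robot as it stands.
- The arm moves only by the tool send_rows, never from a script. Its argument "series" is a list that holds one entry, the list of rows, each a list of 7 numbers: the shift along the tool's x, y, z in cm, then the turn, a rotation vector about the tool's x, y, z in rad, then the opening, from -1 (shut) to 1 (fully open). In form: [[[x, y, z, rx, ry, rz, jaw], ...]]. A call has 1 to 10 rows; each row shifts and turns the commanded pose from where the row before left it, along the tool's axes as they then stand; what a row does not reach is not made up. A row lasts 1/8 s, in which the tool goes at most 62.5 mm and 10.7 degrees, less where a joint would pass 70% of its speed; a pose out of reach is approached as far as the arm can. A call is refused whole if a number of a shift passes 6.25 or a number of a turn 0.188, either way. A call with a gripper value outside its range is refused whole. The fingers move at their own pace and stop on an object; "force" is the grip in N (left out, the last holds). Time passes only in rows, so rows that do not move let the fingers close. It gives the time, the measured TCP pose, the force, the opening and the grip force at its end, in the units of the state.
- ctrl.get_state(): the state, without advancing time (a new reading comes with each control period).
- ctrl.read_camera(name): name is "scene" or "top" or "wrist"; returns a dict with "img" (384x512x3 uint8, red, green, blue), "fx", "fy", "cx", "cy" (pixels), "k1" (the pictures are not rectified: a ray, as slopes to the right and down, at radius r is drawn at 1 + k1 r^2 times it, then the intrinsics apply), "R" (3x3) and "t" (3): a world point X has camera coordinates R X + t; the wrist camera has in their place "hand_eye" (4x4, takes a point from camera to tool coordinates, whose origin is the TCP and whose axes are the flange's). Camera axes: x right, y down, z forward; pixel columns grow to the right and rows downward; lengths in m; the calibration is good to about 2 mm. A picture is of the moment at which its call begins: read the wrist's pose just before it. There is no depth.
- ctrl.sign_off(): hands the job in; it is judged then, once.
The state is a dict: "time": time; "qpos": joint angles; "dq": joint speeds; "joint_efforts": joint torques, N m; "eef_pos": TCP position; "tcp_rot": TCP orientation; "contact_force": force on the tool from outside, world axes, zero at the start; "wrist_torque": the same for the moment, N m; "opening": opening from 0.0 (shut) to 1.0 (fully open); "finger_force": force on a finger pad.
Only numpy, scipy, OpenCV 4.12 (cv2) and the standard library are available. Lean on these libraries where they do the work, as an engineer would, in place of code of your own. Each camera call takes 0.05 s, during which the arm holds its last target. There are 200 camera calls.

## Working session

There is one attempt and no reset: what is moved stays moved. The work goes in short steps, Python scripts to look and compute and a tool call to move; the robot and the scene stay as the last step left them, time stands still between calls to the robot, and variables do not carry over. Pictures are saved under pics/ and viewed, at most 14 in all, crops included, and the job is handed in when it is done.

Besides the shell and the picture viewer there is one more tool, called after "Request:" in YAML: its name, and indented under it one key for each argument. send_rows: Moves the arm, as the interface text tells. Its arguments: {"type":"object","properties":{"series":{"type":"array"},"force":{"type":"number"}},"required":["series"]}

```bash
ls; mkdir -p pics; python3 - <<'E'
from plant import ctrl
import cv2
print(ctrl.get_state())
for n in ["scene","top"]:
    c=ctrl.read_camera(n); cv2.imwrite(f"pics/{n}0.png",cv2.resize(c["img"][:,:,::-1],(800,600),interpolation=cv2.INTER_CUBIC))
    print(n,{k:v for k,v in c.items() if k!="img"})
E
```

```text
pics
{'time': 0.0, 'qpos': array([-1.27596774e+00,  2.87164565e-01,  1.57821676e+00, -4.34899555e-06,
        1.27858098e+00, -1.50013358e-01]), 'dq': array([-0.00054655,  0.00051965, -0.00099183,  0.00053282, -0.00015485,
        0.00052271]), 'joint_efforts': array([ 2.49933428e-04, -4.05973649e+01, -2.92628431e+01, -7.75051149e-05,
        5.71089622e-03,  1.00577688e-05]), 'eef_pos': array([ 0.29028365, -0.60865184,  0.22992638]), 'tcp_rot': array([ 9.75365439e-01,  2.20592060e-01, -8.77916878e-05, -1.18157208e-03]), 'contact_force': array([-0.39518291,  0.1661997 ,  0.34731786]), 'wrist_torque': array([ 0.00954126, -0.02596918,  0.02641068]), 'finger_force': 0.0, 'opening': 0.9989660844735943}
scene {'fx': 398.9391685698633, 'fy': 398.9391685698633, 'cx': 251.65709755786332, 'cy': 192.3892281972402, 'k1': -0.13015521130277025, 'R': array([[-0.8342124 ,  0.55117292,  0.01726509],
       [ 0.39173701,  0.61435706, -0.68491424],
       [-0.38811312, -0.56460057, -0.72841911]]), 't': array([ 0.51404295, -0.20161683,  1.2438093 ])}
top {'fx': 451.7662582994853, 'fy': 451.7662582994853, 'cx': 255.87041842137674, 'cy': 188.49459656066688, 'k1': -0.09804399990463666, 'R': array([[-0.01577893, -0.99973725,  0.01662721],
       [-0.98287792,  0.01245535, -0.18383652],
       [ 0.18358111, -0.01924326, -0.98281619]]), 't': array([-5.19705835e-05,  6.33723154e-01,  1.19158140e+00])}
```

View pics/scene0.png

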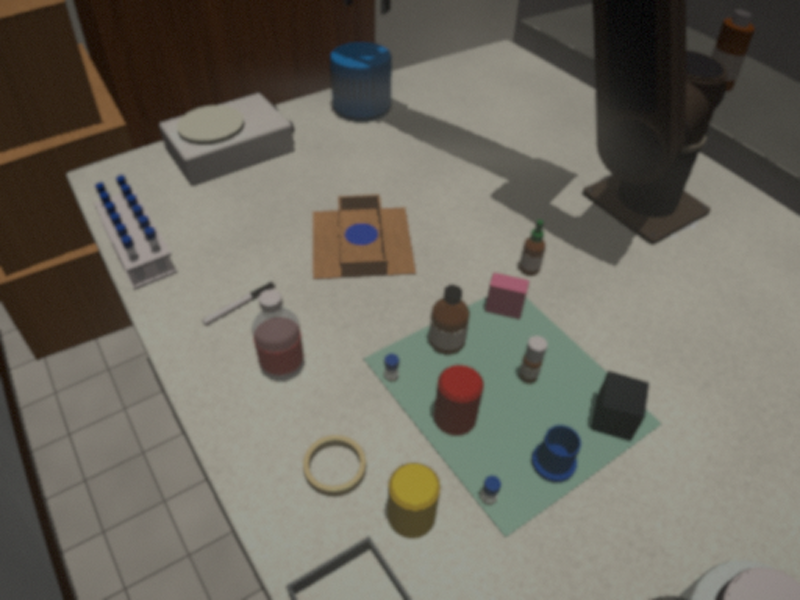

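View pics/top0.png

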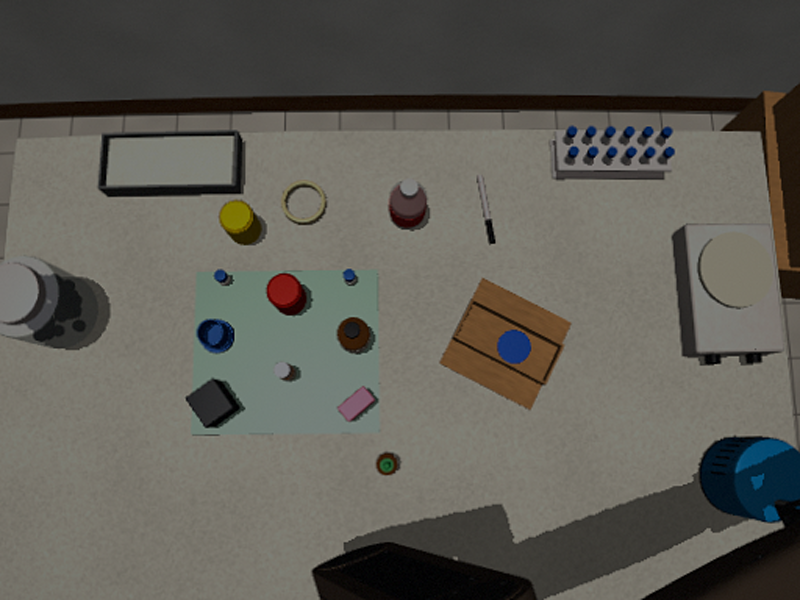

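The scene shows the mat with red lid, blue base, vial, grey and pink foam, and the amber bottle. The carton is at top-view (505,343) in the 800x600 picture with the blue spot at (514,347). The saline bottle is at (408,200). I'll enlarge both areas.

```bash
cat > h.py <<'E'
from plant import ctrl
import cv2, numpy as np
from scipy.spatial.transform import Rotation as Ro
def ray(c,u,v):
    d=np.array([(u-c["cx"])/c["fx"],(v-c["cy"])/c["fy"]]); s=d.copy()
    for _ in range(20): s=d/(1+c["k1"]*(s@s))
    return np.array([*s,1])
def pose(c,st=None):
    "camera centre and camera->world rotation"
    if "R" in c: return -c["R"].T@c["t"], c["R"].T
    Rt=Ro.from_quat(st["tcp_rot"]).as_matrix(); H=np.array(c["hand_eye"])
    return st["eef_pos"]+Rt@H[:3,3], Rt@H[:3,:3]
def at(c,u,v,z,st=None):
    o,M=pose(c,st); d=M@ray(c,u,v); return o+d*(z-o[2])/d[2]
def proj(c,X,st=None):
    o,M=pose(c,st); p=M.T@(np.asarray(X)-o); s=p[:2]/p[2]; s=s*(1+c["k1"]*(s@s))
    return np.array([c["fx"]*s[0]+c["cx"],c["fy"]*s[1]+c["cy"]])
def crop(img,u0,v0,w,h,k,f):
    a=cv2.resize(img[v0:v0+h,u0:u0+w,::-1],None,fx=k,fy=k,interpolation=cv2.INTER_CUBIC); cv2.imwrite(f,np.clip(a*1.6,0,255).astype('uint8'))
E
python3 - <<'E'
from h import *
c=ctrl.read_camera("top"); np.save("top.npy",c["img"])
crop(c["img"],118,168,130,115,5,"pics/mat.png"); crop(c["img"],275,172,100,95,6,"pics/carton.png")
E
```

```text
(no output)
```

View pics/mat.png

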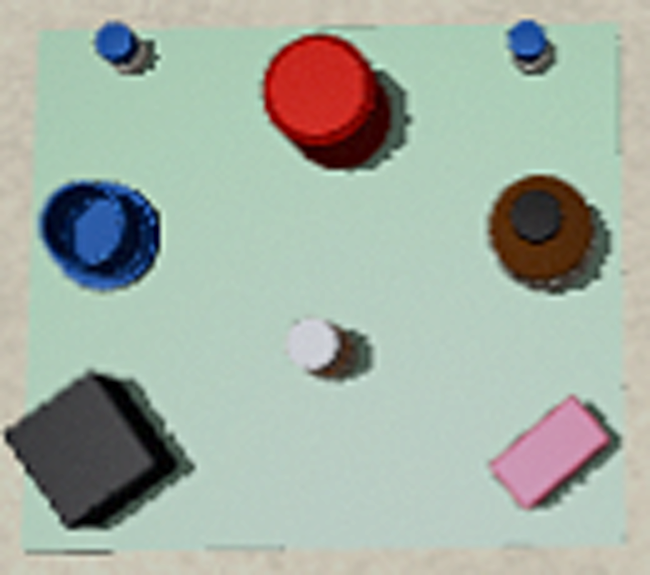

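View pics/carton.png

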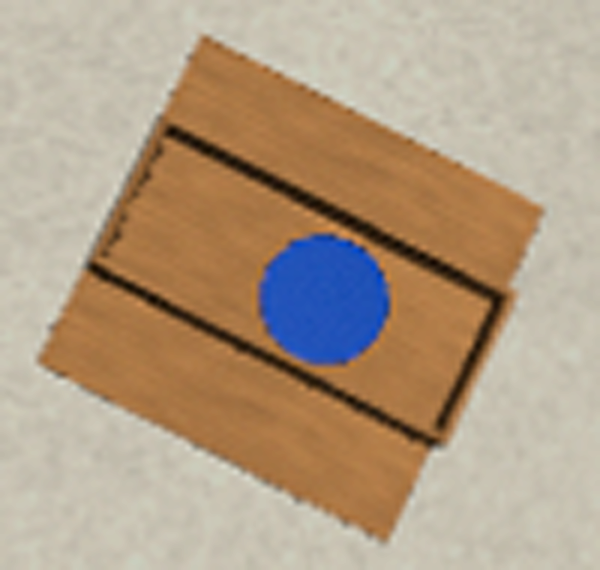

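```bash
cat > m.py <<'E'
from h import *
c=ctrl.read_camera("top")
def M(x,y,z): return at(c,118+(x+.5)/5-.5,168+(y+.5)/5-.5,z)
def C(x,y,z): return at(c,275+(x+.5)/6-.5,172+(y+.5)/6-.5,z)
np.set_printoptions(precision=4,suppress=True)
print("lid",M(316,88,.092)[:2],"foot",M(109,239,.012)[:2],"rim",M(81,221,.062)[:2],"vial",M(313,343,.082)[:2],"amber",M(537,215,.117)[:2])
for n,p in [("grey",[(5,435),(92,372),(160,465),(72,527)]),("pink",[(490,465),(573,397),(610,440),(528,507)])]:
    q=np.array([M(*a,.067)[:2] for a in p]); e=[q[(i+1)%4]-q[i] for i in range(4)]
    print(n,q.mean(0),[(round(float(np.linalg.norm(v)),4),round(float(np.degrees(np.arctan2(v[1],v[0]))),1)) for v in e])
s=C(324,300,.004)[:2]; print("spot",s)
for a,b in [((170,128),(500,297)),((92,265),(437,440)),((203,37),(543,208)),((40,362),(386,542))]:
    p,q=C(*a,.036)[:2],C(*b,.036)[:2]; d=p-q; print(p,q,np.linalg.norm(d),np.degrees(np.arctan2(d[1],d[0])))
E
python3 m.py
```

```text
lid [0.639  0.1939] foot [0.5686 0.323 ] rim [0.5723 0.3268] vial [0.5025 0.1951] amber [0.5651 0.0736]
grey [0.4477 0.3214] [(0.0573, -54.2), (0.0629, -142.8), (0.057, 124.9), (0.062, 37.5)]
pink [0.4438 0.0696] [(0.0572, -51.4), (0.0304, -139.8), (0.0563, 128.4), (0.0303, 41.9)]
spot [ 0.5447 -0.2172]
[ 0.6235 -0.1421] [ 0.5412 -0.2946] 0.17327752015594988 61.63543154684195
[ 0.5593 -0.1034] [ 0.4752 -0.2614] 0.17899873607132433 61.98578749153237
[ 0.6671 -0.1593] [ 0.5829 -0.3174] 0.17910323711188 61.9861634495717
[ 0.5144 -0.078 ] [ 0.4289 -0.2355] 0.17922772726527914 61.47835641290328
```

Request:
send_rows:
  series:
    - [[0, 0, 0, 0, 0, 0.156, 1], [0, 0, 0, 0, 0, 0.156, 1], [0, 0, 0, 0, 0, 0.156, 1], [0, 0, 0, 0, 0, 0.156, 1], [0, 0, 0, 0, 0, 0.156, 1], [0, 0, 0, 0, 0, 0.157, 1], [-1.2, -6, 0, 0, 0, 0, 1], [-1.2, -6, 0, 0, 0, 0, 1], [-1.2, -6, 0, 0, 0, 0, 1], [-1.2, -6, 0, 0, 0, 0, 1]]

```text
time: 1.45
eef_pos: [0.3618, -0.3732, 0.2312]
tcp_rot: [0.97, -0.244, 0.0, -0.0]
contact_force: [0.9, -0.3, 1.0]
opening: 0.996
finger_force: 0.0
```

Request:
send_rows:
  series:
    - [[-1.2, -6, 0, 0, 0, 0, 1], [-1.2, -6, 0, 0, 0, 0, 1], [-1.2, -6, 0, 0, 0, 0, 1], [-1.2, -6, 0, 0, 0, 0, 1], [-1.2, -6, 0, 0, 0, 0, 1], [-1.2, -6, 0, 0, 0, 0, 1], [-1.2, -6, 0, 0, 0, 0, 1], [-1.2, -6, 0, 0, 0, 0, 1], [-1.2, -6, 0, 0, 0, 0, 1], [-1.2, -6, 0, 0, 0, 0, 1]]

```text
time: 2.7
eef_pos: [0.5396, 0.2125, 0.2313]
tcp_rot: [0.97, -0.243, 0.0, 0.0]
contact_force: [0.4, -0.1, 0.0]
opening: 1.001
finger_force: 0.0
```

```bash
cat >> h.py <<'E'
np.set_printoptions(precision=4,suppress=True)
def go(x,y,z,yaw):
    s=ctrl.get_state(); R=Ro.from_quat(s["tcp_rot"]).as_matrix(); a=np.degrees(np.arctan2(R[1,1],R[0,1]))
    b=np.radians(yaw); T=np.array([[-np.sin(b),np.cos(b),0],[np.cos(b),np.sin(b),0],[0,0,-1]]).T
    d=np.array([x,y,z])-s["eef_pos"]
    print("pos",s["eef_pos"],"yaw %.1f tilt %.4f %.4f"%(a,R[0,2],R[1,2]),"F",s["contact_force"],"open",s["opening"],s["finger_force"],"t",s["time"])
    # shift after turning to yaw
    T=np.array([[-np.sin(b),np.cos(b),0],[np.cos(b),np.sin(b),0],[0,0,-1.]])
    print("rz",np.radians((a-yaw+180)%360-180),"cm now",R.T@d*100,"cm at yaw",T@d*100)
def shot(name,f,k=1.5625):
    s=ctrl.get_state(); c=ctrl.read_camera(name); cv2.imwrite(f,np.clip(cv2.resize(c["img"][:,:,::-1],None,fx=k,fy=k,interpolation=cv2.INTER_CUBIC)*1.4,0,255).astype('uint8')); return c,s
E
python3 - <<'E'
from h import *
go(.570,.325,.2,-118.2)
E
```

```text
pos [0.5396 0.2125 0.2313] yaw -118.2 tilt 0.0004 -0.0002 F [ 0.3814 -0.0906  0.0346] open 1.0010844909086174 0.0 t 2.7
rz 0.00032778516536347105 cm now [ -2.6367 -11.3565   3.1307] cm at yaw [ -2.639  -11.3557   3.132 ]
```

Request:
send_rows:
  series:
    - [[-1.3, -5.7, 1.0, 0, 0, 0, 1], [-1.3, -5.7, 1.0, 0, 0, 0, 1], [0, 0, 0, 0, 0, 0, 1], [0, 0, 0, 0, 0, 0, 1]]

```text
time: 3.2
eef_pos: [0.57, 0.3229, 0.2109]
tcp_rot: [0.97, -0.243, -0.0, 0.001]
contact_force: [0.2, -0.5, -0.5]
opening: 0.999
finger_force: 0.0
```

```bash
python3 - <<'E'
from h import *
c,s=shot("wrist","pics/w1.png"); print(s["eef_pos"],c["hand_eye"],c["fx"],c["k1"])
print(np.round([proj(c,p,s)*1.5625 for p in [(.57,.325,.012),(.57,.325,.062)]]))
E
```

```text
[0.57   0.3229 0.2109] [[ 0.0001 -0.9525 -0.3045  0.0769]
 [ 1.      0.0001 -0.0002 -0.0006]
 [ 0.0002 -0.3045  0.9525 -0.1424]
 [ 0.      0.      0.      1.    ]] 273.73950722186873 -0.0048779077995875055
[[397. 267.]
 [397. 283.]]
```

View pics/w1.png

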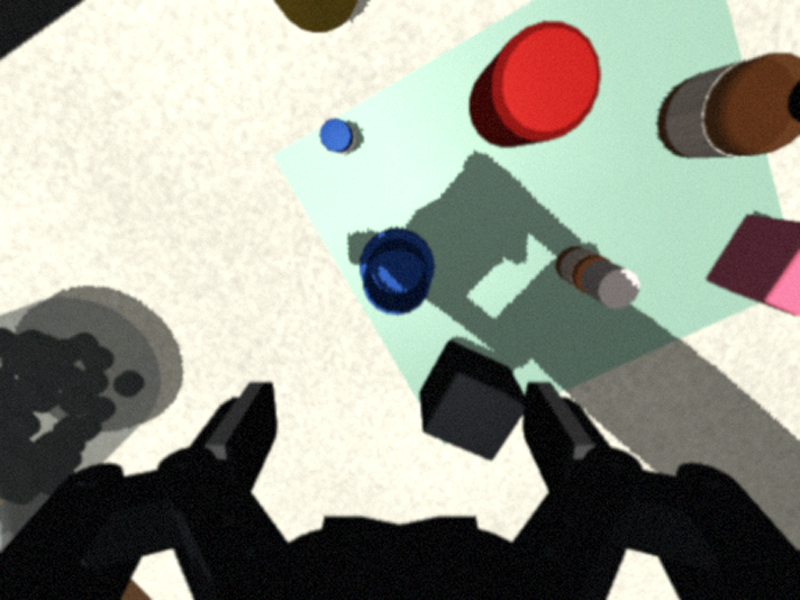

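The wrist view shows the base's rim at (397,282) and foot at (397,266), where (0.570, 0.325) projects, so the position is confirmed. Descending to grasp.

Request:
send_rows:
  series:
    - [[-0.1, -0.2, 4.5, 0, 0, 0, 1], [0, 0, 4.5, 0, 0, 0, 1], [0, 0, 4.5, 0, 0, 0, 1], [0, 0, 3, 0, 0, 0, 1], [0, 0, 1.8, 0, 0, 0, 1], [0, 0, 0, 0, 0, 0, 1]]

```text
time: 4.0
eef_pos: [0.57, 0.3242, 0.0278]
tcp_rot: [0.97, -0.244, -0.001, 0.001]
contact_force: [0.2, 0.8, 1.2]
opening: 0.997
finger_force: 0.0
```

Request:
send_rows:
  series:
    - [[0, 0, 0, 0, 0, 0, -1], [0, 0, 0, 0, 0, 0, -1], [0, 0, 0, 0, 0, 0, -1], [0, 0, 0, 0, 0, 0, -1], [0, 0, 0, 0, 0, 0, -1], [0, 0, 0, 0, 0, 0, -1], [0, 0, 0, 0, 0, 0, -1], [0, 0, 0, 0, 0, 0, -1]]
  force: 25

```text
time: 5.0
eef_pos: [0.5718, 0.326, 0.0305]
tcp_rot: [0.97, -0.244, 0.001, -0.001]
contact_force: [0.3, -0.6, 6.3]
opening: 0.561
finger_force: 26.3
```

```bash
python3 - <<'E'
from h import *
go(.5447,-.2172,.03,-118.2)
E
```

```text
pos [0.5718 0.326  0.0305] yaw -118.2 tilt 0.0032 0.0011 F [ 0.333  -0.5731  6.2534] open 0.5609905010163493 26.34095761924982 t 5.0
rz 0.00022052264342904958 cm now [23.272  49.1524 -0.0134] cm at yaw [23.2828 49.1473  0.0531]
```

Request:
send_rows:
  series:
    - [[0, 0, -1, 0, 0, 0, -1], [0, 0, -3, 0, 0, 0, -1], [0, 0, -5, 0, 0, 0, -1], [0, 0, -5, 0, 0, 0, -1], [0, 0, -5, 0, 0, 0, -1], [2, 4.5, 0, 0, 0, 0, -1], [2, 4.5, 0, 0, 0, 0, -1], [2, 4.5, 0, 0, 0, 0, -1], [2, 4.5, 0, 0, 0, 0, -1], [2, 4.5, 0, 0, 0, 0, -1]]

```text
time: 6.25
eef_pos: [0.5514, 0.0784, 0.2182]
tcp_rot: [0.97, -0.243, -0.0, 0.0]
contact_force: [0.7, -0.1, 0.3]
opening: 0.56
finger_force: 26.1
```

Request:
send_rows:
  series:
    - [[2.2, 4.4, 0, 0, 0, 0, -1], [2.2, 4.4, 0, 0, 0, 0, -1], [2.2, 4.4, 0, 0, 0, 0, -1], [2.2, 4.4, 0, 0, 0, 0, -1], [2.2, 4.4, 0, 0, 0, 0, -1], [2, 4.5, 0, 0, 0, 0, -1], [0, 0, 0, 0, 0, 0, -1], [0, 0, 0, 0, 0, 0, -1]]

```text
time: 7.25
eef_pos: [0.5412, -0.2146, 0.218]
tcp_rot: [0.97, -0.244, -0.0, -0.0]
contact_force: [-0.2, 0.3, -1.2]
opening: 0.563
finger_force: 26.1
```

```bash
python3 - <<'E'
from h import *
go(.5447,-.2172,.03,-118.2)
c,s=shot("wrist","pics/w2.png")
k=np.array([.4726,.8813]); n=np.array([-.8813,.4726]); S=np.array([.5447,-.2172])
f=lambda a,b,z:np.array([*(S+a*k+b*n),z])
print("spot",proj(c,f(0,0,.004),s)*1.5625,"inner rim corners",*[np.round(proj(c,f(a,b,.036),s)*1.5625) for a,b in [(.105,.036),(.105,-.036),(-.073,.036),(-.073,-.036)]])
E
```

```text
pos [ 0.5412 -0.2146  0.218 ] yaw -118.2 tilt -0.0007 0.0011 F [-0.1724  0.3048 -1.2238] open 0.5632084667628844 26.135574225336313 t 7.25
rz -0.00037757470925119753 cm now [ 0.454   0.0747 18.8004] cm at yaw [ 0.4332  0.0634 18.801 ]
spot [400.8727 256.4915] inner rim corners [270. 309.] [261. 218.] [492. 309.] [499. 218.]
```

View pics/w2.png

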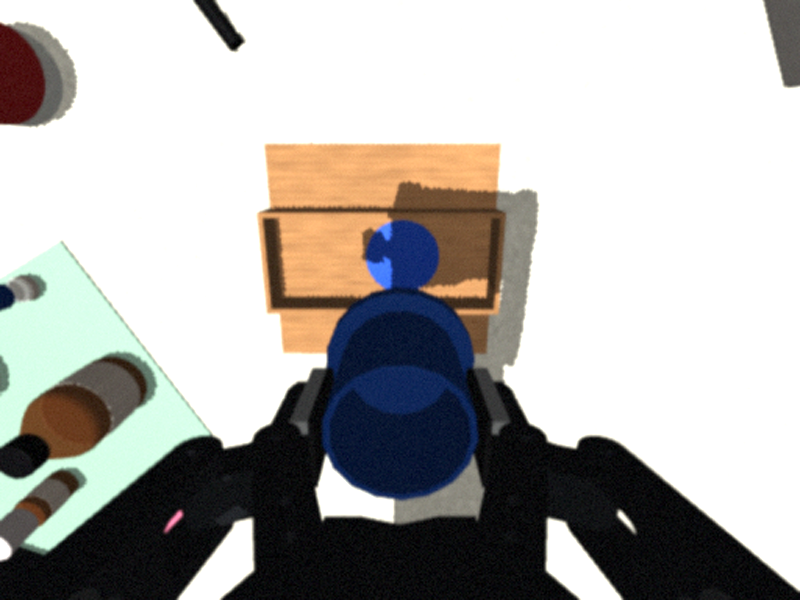

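The wrist view shows the base hanging squarely with its rim centred near (400,431). The spot is seen at (402,257), within 2 px of the prediction. The carton edges are level, so the yaw is right.

```bash
python3 - <<'E'
from h import *
c=ctrl.read_camera("wrist"); s=ctrl.get_state()
print(at(c,402/1.5625,257/1.5625,.004,s))
p=s["eef_pos"]
for h in (.0255,.029):
  for z in (0.06,.010):
    print(h,z,proj(c,p+[0,0,z-h],s)*1.5625, at(c,401/1.5625,431/1.5625,p[2]+z-h,s)-p)
E
```

```text
[ 0.5442 -0.2171  0.004 ]
0.0255 0.06 [401.1469 440.4155] [ 0.0029 -0.0015  0.0345]
0.0255 0.01 [400.6941 365.3477] [-0.0274  0.0145 -0.0155]
0.029 0.06 [401.1044 433.3683] [ 0.0008 -0.0004  0.031 ]
0.029 0.01 [400.6715 361.6024] [-0.0295  0.0156 -0.019 ]
```

Request:
send_rows:
  series:
    - [[0.3, 0.1, 3, 0, 0, 0, -1], [0, 0, 4, 0, 0, 0, -1], [0, 0, 4, 0, 0, 0, -1], [0, 0, 4, 0, 0, 0, -1], [0, 0, 2, 0, 0, 0, -1], [0, 0, 0.6, 0, 0, 0, -1], [0, 0, 0, 0, 0, 0, -1]]

```text
time: 8.22
eef_pos: [0.5445, -0.2175, 0.0433]
tcp_rot: [0.97, -0.243, 0.001, 0.0]
contact_force: [-0.1, 0.1, -0.8]
opening: 0.563
finger_force: 26.1
```

Request:
send_rows:
  series:
    - [[0, 0, 0.3, 0, 0, 0, -1], [0, 0, 0.3, 0, 0, 0, -1], [0, 0, 0, 0, 0, 0, -1], [0, 0, 0, 0, 0, 0, -1]]

```text
time: 8.72
eef_pos: [0.5437, -0.2175, 0.0365]
tcp_rot: [0.97, -0.244, 0.0, 0.0]
contact_force: [-0.6, -0.7, -0.9]
opening: 0.562
finger_force: 26.1
```

Request:
send_rows:
  series:
    - [[0, 0, 0.2, 0, 0, 0, -1], [0, 0, 0.1, 0, 0, 0, -1], [0, 0, 0, 0, 0, 0, -1]]

```text
time: 9.1
eef_pos: [0.5436, -0.2174, 0.0331]
tcp_rot: [0.97, -0.244, -0.0, -0.0]
contact_force: [-0.4, -0.3, -0.9]
opening: 0.559
finger_force: 26.1
```

Request:
send_rows:
  series:
    - [[0, 0, 0.2, 0, 0, 0, -1], [0, 0, 0, 0, 0, 0, -1], [0, 0, 0, 0, 0, 0, -1]]

```text
time: 9.48
eef_pos: [0.5439, -0.2176, 0.0326]
tcp_rot: [0.97, -0.244, -0.0, 0.0]
contact_force: [-2.0, 1.0, 6.5]
opening: 0.565
finger_force: 26.6
```

Request:
send_rows:
  series:
    - [[0, 0, 0, 0, 0, 0, 0.3], [0, 0, 0, 0, 0, 0, 0.6], [0, 0, 0, 0, 0, 0, 0.8], [0, 0, -1, 0, 0, 0, 0.8], [0, 0, -4, 0, 0, 0, 0.8], [0, 0, -6, 0, 0, 0, 0.8], [0, 0, -6, 0, 0, 0, 0.8], [0, 0, -1.5, 0, 0, 0, 0.8], [0, 0, 0, 0, 0, 0, 0.8]]

```text
time: 10.6
eef_pos: [0.5442, -0.2177, 0.218]
tcp_rot: [0.97, -0.244, 0.002, 0.0]
contact_force: [-0.2, -0.2, -1.4]
opening: 0.9
finger_force: 0.0
```

```bash
python3 - <<'E'
from h import *
c,s=shot("wrist","pics/x.png"); crop(c["img"],150,110,140,110,5,"pics/w3.png")
P=lambda X:(proj(c,X,s)-[150,110]+.5)*5-.5
for z in (.014,.064): print(P((.5444,-.2172,z)))
go(.5025,.1951,.2,-118.2)
E
```

```text
[529.6612 300.7609]
[529.677  349.2072]
pos [ 0.5432 -0.2172  0.2156] yaw -118.2 tilt -0.0008 0.0005 F [-0.8056  0.1756  0.7354] open 0.9012184143340694 0.0 t 10.65
rz 7.92747715668023e-06 cm now [-23.0711 -34.4087   1.5851] cm at yaw [-23.0728 -34.4086   1.5626]
```

View pics/w3.png

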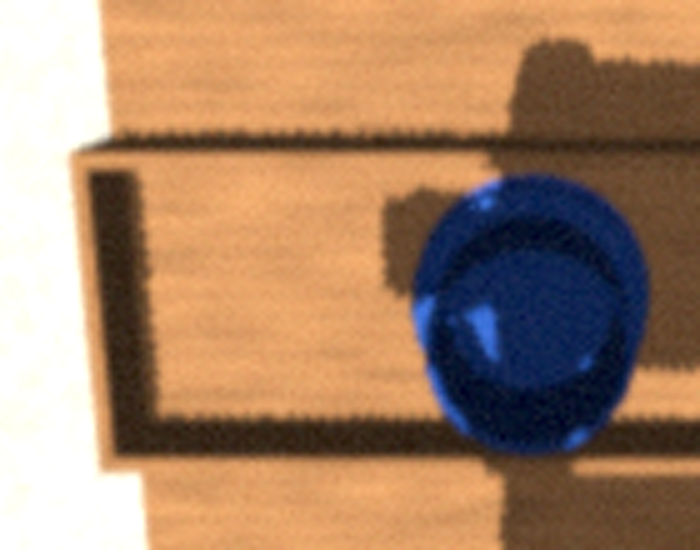

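The wrist view shows the base standing in the carton, its foot centred near (532,295) in the crop against the predicted (530,301) and covering the spot. Now the vial.

Request:
send_rows:
  series:
    - [[-2.88, -4.3, 0, 0, 0, 0, 0.4], [-2.88, -4.3, 0, 0, 0, 0, 0.4], [-2.88, -4.3, 0, 0, 0, 0, 0.4], [-2.88, -4.3, 0, 0, 0, 0, 0.4], [-2.88, -4.3, 0, 0, 0, 0, 0.4], [-2.88, -4.3, 0, 0, 0, 0, 0.4], [-2.88, -4.3, 0, 0, 0, 0, 0.4], [-2.88, -4.3, 0, 0, 0, 0, 0.4], [0, 0, 0, 0, 0, 0, 0.4], [0, 0, 0, 0, 0, 0, 0.4]]

```text
time: 11.9
eef_pos: [0.5021, 0.1942, 0.2139]
tcp_rot: [0.97, -0.243, -0.002, 0.001]
contact_force: [-0.8, -0.5, -0.5]
opening: 0.702
finger_force: 0.0
```

```bash
python3 - <<'E'
from h import *
c,s=shot("wrist","pics/w4.png")
P=lambda X:proj(c,X,s)*1.5625
for z in (.082,.002): print(P((.5025,.1951,z)))
print("lid",P((.639,.1939,.092)),"pink",P((.4438,.0696,.067)),"grey",P((.4477,.3214,.067)))
go(.5025,.1951,.054,-118.2)
E
```

```text
[398.0833 287.3822]
[398.0467 261.5741]
lid [284.0539  83.1843] pink [597.1639 270.9953] grey [288.0576 416.1277]
pos [0.5025 0.1937 0.2144] yaw -118.2 tilt -0.0033 -0.0011 F [0.3578 0.2451 0.4484] open 0.7027537370966327 0.0 t 11.95
rz -0.000575351509910112 cm now [-0.0233 -0.161  16.042 ] cm at yaw [-0.0624 -0.1208 16.0422]
```

View pics/w4.png

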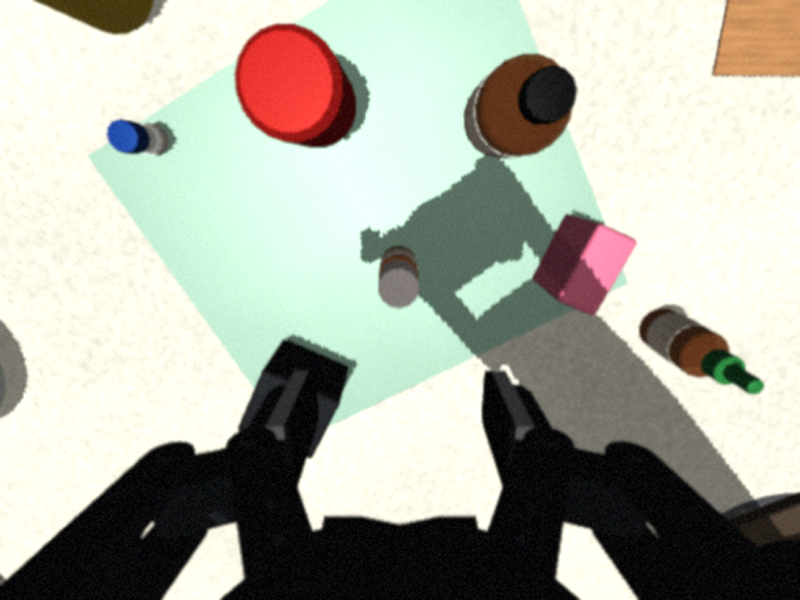

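The vial's cap top is at (399,288) against a predicted (398,287), and the lid also agrees. Grasping the vial by its cap.

Request:
send_rows:
  series:
    - [[0, -0.1, 4, 0, 0, 0, 0.4], [0, 0, 4, 0, 0, 0, 0.4], [0, 0, 4, 0, 0, 0, 0.4], [0, 0, 3, 0, 0, 0, 0.4], [0, 0, 1, 0, 0, 0, 0.4], [0, 0, 0, 0, 0, 0, 0.4]]

```text
time: 12.7
eef_pos: [0.5037, 0.1946, 0.056]
tcp_rot: [0.97, -0.244, -0.001, 0.0]
contact_force: [-0.9, -0.2, 0.6]
opening: 0.699
finger_force: 0.0
```

Request:
send_rows:
  series:
    - [[0, 0, 0, 0, 0, 0, -1], [0, 0, 0, 0, 0, 0, -1], [0, 0, 0, 0, 0, 0, -1], [0, 0, 0, 0, 0, 0, -1], [0, 0, 0, 0, 0, 0, -1], [0, 0, 0, 0, 0, 0, -1], [0, 0, 0, 0, 0, 0, -1], [0, 0, 0, 0, 0, 0, -1]]
  force: 25

```text
time: 13.7
eef_pos: [0.5049, 0.1956, 0.058]
tcp_rot: [0.97, -0.243, 0.001, -0.0]
contact_force: [-0.6, -1.1, 6.6]
opening: 0.316
finger_force: 25.7
```

Request:
send_rows:
  series:
    - [[0, 0, -1, 0, 0, 0, -1], [0, 0, -3, 0, 0, 0, -1], [0, 0, -5, 0, 0, 0, -1], [0, 0, -5, 0, 0, 0, -1], [0, 0, -4, 0, 0, 0, -1]]

```text
time: 14.32
eef_pos: [0.5036, 0.1958, 0.2386]
tcp_rot: [0.97, -0.244, 0.001, -0.001]
contact_force: [0.4, 0.5, -0.1]
opening: 0.317
finger_force: 25.2
```

```bash
python3 - <<'E'
from h import *
go(.5440,-.2178,.069,-118.2)
E
```

```text
pos [0.5036 0.1958 0.2386] yaw -118.2 tilt 0.0015 0.0007 F [ 0.3504  0.5481 -0.1477] open 0.3167338661743306 25.15609860420227 t 14.325
rz 0.00019553994359991874 cm now [23.0815 34.5637 16.9407] cm at yaw [23.1052 34.5359 16.9649]
```

Request:
send_rows:
  series:
    - [[2.89, 4.32, 0, 0, 0, 0, -1], [2.89, 4.32, 0, 0, 0, 0, -1], [2.89, 4.32, 0, 0, 0, 0, -1], [2.89, 4.32, 0, 0, 0, 0, -1], [2.89, 4.32, 0, 0, 0, 0, -1], [2.89, 4.32, 0, 0, 0, 0, -1], [2.89, 4.32, 0, 0, 0, 0, -1], [2.89, 4.32, 0, 0, 0, 0, -1], [0, 0, 2, 0, 0, 0, -1], [0, 0, 0, 0, 0, 0, -1]]

```text
time: 15.58
eef_pos: [0.5424, -0.217, 0.2133]
tcp_rot: [0.97, -0.244, -0.003, -0.001]
contact_force: [-0.3, -0.4, -0.8]
opening: 0.317
finger_force: 25.2
```

```bash
python3 - <<'E'
from h import *
c,s=shot("wrist","pics/w5.png")
P=lambda X:proj(c,X,s)*1.5625
p=s["eef_pos"]; print("vial top/bottom",P(p+[0,0,.024]),P(p-[0,0,.056]),"base foot, rim",P((.544,-.2178,.014)),P((.544,-.2178,.064)))
go(.5440,-.2178,.073,-118.2)
E
```

```text
vial top/bottom [400.9704 420.6856] [400.5498 328.6035] base foot, rim [400.1924 262.015 ] [400.2553 277.5886]
pos [ 0.5431 -0.2168  0.2145] yaw -118.2 tilt -0.0032 0.0026 F [ 0.192   0.4004 -1.1485] open 0.31901465430611037 25.160504579544067 t 15.625
rz 0.0005591901392658211 cm now [ 0.1828  0.0538 14.154 ] cm at yaw [ 0.1251  0.0426 14.1547]
```

View pics/w5.png

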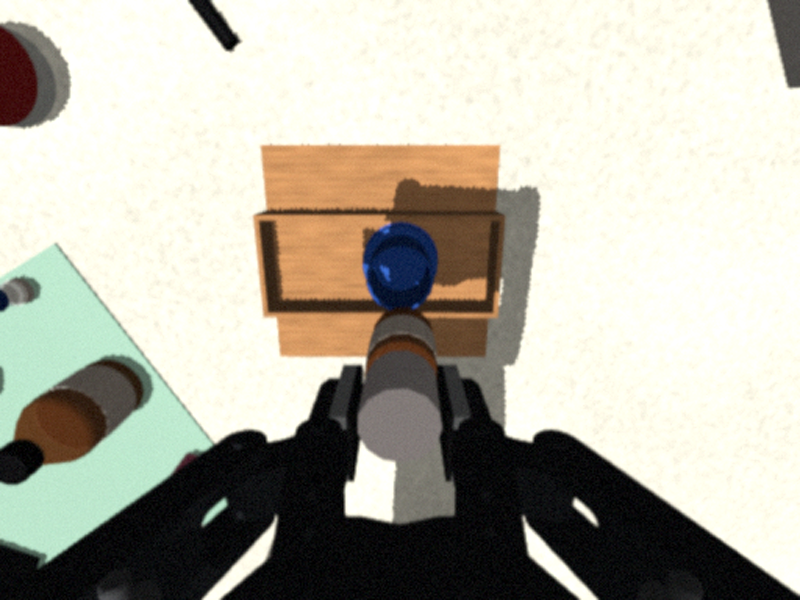

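The vial hangs upright with its top at (400,425), near the predicted (401,421), and the base is centred at (400,265). Lowering.

Request:
send_rows:
  series:
    - [[0.2, 0.05, 3, 0, 0, 0, -1], [0, 0, 4, 0, 0, 0, -1], [0, 0, 3, 0, 0, 0, -1], [0, 0, 2, 0, 0, 0, -1], [0, 0, 1.2, 0, 0, 0, -1], [0, 0, 0.5, 0, 0, 0, -1], [0, 0, 0, 0, 0, 0, -1]]

```text
time: 16.5
eef_pos: [0.5461, -0.2199, 0.08]
tcp_rot: [0.97, -0.244, 0.001, 0.0]
contact_force: [-0.5, -1.0, -1.1]
opening: 0.318
finger_force: 25.2
```

Request:
send_rows:
  series:
    - [[0, 0, 0.2, 0, 0, 0, -1], [0, 0, 0, 0, 0, 0, -1], [0, 0, 0, 0, 0, 0, -1]]

```text
time: 16.88
eef_pos: [0.5458, -0.2199, 0.0777]
tcp_rot: [0.97, -0.244, 0.0, 0.0]
contact_force: [-0.4, 0.0, -0.5]
opening: 0.321
finger_force: 25.2
```

Request:
send_rows:
  series:
    - [[0, 0, 0.2, 0, 0, 0, -1], [0, 0, 0, 0, 0, 0, -1], [0, 0, 0, 0, 0, 0, -1]]

```text
time: 17.25
eef_pos: [0.5456, -0.2197, 0.0753]
tcp_rot: [0.97, -0.244, -0.0, -0.0]
contact_force: [-0.3, -0.5, -0.4]
opening: 0.321
finger_force: 25.2
```

Request:
send_rows:
  series:
    - [[-0.1, 0, 0.2, 0, 0, 0, -1], [0, 0, 0, 0, 0, 0, -1], [0, 0, 0, 0, 0, 0, -1]]

```text
time: 17.62
eef_pos: [0.5447, -0.2192, 0.0733]
tcp_rot: [0.97, -0.244, -0.0, -0.0]
contact_force: [0.2, -0.2, -0.3]
opening: 0.315
finger_force: 25.3
```

Request:
send_rows:
  series:
    - [[0, 0, 0.15, 0, 0, 0, -1], [0, 0, 0, 0, 0, 0, -1], [0, 0, 0, 0, 0, 0, -1]]

```text
time: 18.0
eef_pos: [0.5453, -0.2196, 0.073]
tcp_rot: [0.97, -0.244, 0.001, 0.0]
contact_force: [-0.6, 1.5, 5.3]
opening: 0.316
finger_force: 25.5
```

Request:
send_rows:
  series:
    - [[0, 0, 0, 0, 0, 0, -0.2], [0, 0, 0, 0, 0, 0, 0], [0, 0, 0, 0, 0, 0, 0.2], [0, 0, -0.5, 0, 0, 0, 0.3], [0, 0, -3, 0, 0, 0, 0.5], [0, 0, -5, 0, 0, 0, 1], [0, 0, -5, 0, 0, 0, 1], [0, 0, -2, 0, 0, 0, 1], [0, 0, 0, 0, 0, 0, 1]]

```text
time: 19.12
eef_pos: [0.5454, -0.2196, 0.2283]
tcp_rot: [0.97, -0.244, 0.002, 0.001]
contact_force: [-0.1, 0.5, -0.0]
opening: 1.001
finger_force: 0.0
```

```bash
python3 - <<'E'
from h import *
c,s=shot("wrist","pics/x.png"); crop(c["img"],150,110,140,110,5,"pics/w6.png")
P=lambda X:(proj(c,X,s)-[150,110]+.5)*5-.5
print("vial top",P((.5444,-.2175,.097)),"foot",P((.5440,-.2178,.014)))
go(.639,.1939,.22,-118.2)
E
```

```text
vial top [525.4604 384.8098] foot [528.0409 299.7224]
pos [ 0.5444 -0.2191  0.226 ] yaw -118.2 tilt -0.0008 0.0005 F [-0.3533 -0.3888 -0.4868] open 0.9978328528210222 0.0 t 19.175
rz -6.968037349800062e-05 cm now [-11.1779 -40.8648   0.6087] cm at yaw [-11.1756 -40.8656   0.5957]
```

View pics/w6.png

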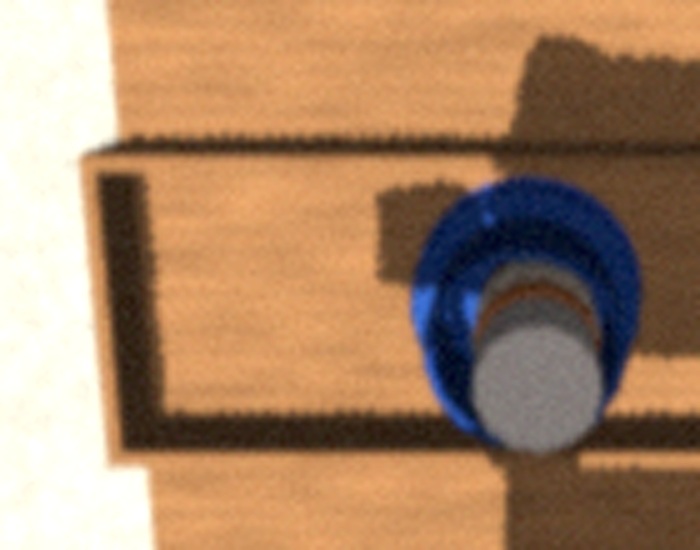

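The vial stands upright in the cup with its top at (537,387), and the base is centred. Now the lid.

Request:
send_rows:
  series:
    - [[-1.4, -5.1, 0, 0, 0, 0, 1], [-1.4, -5.1, 0, 0, 0, 0, 1], [-1.4, -5.1, 0, 0, 0, 0, 1], [-1.4, -5.1, 0, 0, 0, 0, 1], [-1.4, -5.1, 0, 0, 0, 0, 1], [-1.4, -5.1, 0, 0, 0, 0, 1], [-1.4, -5.1, 0, 0, 0, 0, 1], [-1.4, -5.1, 0, 0, 0, 0, 1], [0, 0, 0, 0, 0, 0, 1], [0, 0, 0, 0, 0, 0, 1]]

```text
time: 20.42
eef_pos: [0.6377, 0.1929, 0.2237]
tcp_rot: [0.97, -0.243, -0.002, 0.001]
contact_force: [0.1, -0.4, 1.0]
opening: 0.998
finger_force: 0.0
```

```bash
python3 - <<'E'
from h import *
c,s=shot("wrist","pics/x.png")
g=c["img"].astype(int); m=((g[:,:,0]>90)&(g[:,:,1]<0.35*g[:,:,0])&(g[:,:,2]<.35*g[:,:,0])).astype('uint8')
n,l,st,ce=cv2.connectedComponentsWithStats(m); i=1+np.argmax(st[1:,4]); print(st[i],ce[i])
(x,y),r=cv2.minEnclosingCircle(np.argwhere(l==i)[:,::-1].astype(np.float32)); print("circ",x,y,r,at(c,x,y,.092,s), "pred",proj(c,(.639,.1939,.092),s))
go(.639,.1939,.052,-118.2)
E
```

```text
[229 187  26  20 247] [240.834  196.6194]
circ 241.5 197.0 15.403021812438965 [0.6321 0.2128 0.092 ] pred [254.1728 183.2537]
pos [0.638  0.1923 0.2245] yaw -118.2 tilt -0.0038 -0.0010 F [-0.2012 -0.3902 -0.1306] open 1.0066899018133768 0.0 t 20.475
rz -0.0006411586697994096 cm now [ 0.064  -0.2404 17.2448] cm at yaw [ 0.0149 -0.1942 17.2455]
```

Request:
send_rows:
  series:
    - [[0, 0, 4, 0, 0, 0, 1], [0, 0, 4, 0, 0, 0, 1], [0, 0, 4, 0, 0, 0, 1], [0, 0, 3, 0, 0, 0, 1], [0, 0, 2.2, 0, 0, 0, 1], [0, 0, 0, 0, 0, 0, 1], [0, 0, 0, 0, 0, 0, 1]]

```text
time: 21.35
eef_pos: [0.64, 0.193, 0.0563]
tcp_rot: [0.97, -0.244, 0.001, -0.0]
contact_force: [1.4, -0.2, 0.8]
opening: 0.998
finger_force: 0.0
```

Request:
send_rows:
  series:
    - [[0, 0, 0, 0, 0, 0, 0], [0, 0, 0, 0, 0, 0, -1], [0, 0, 0, 0, 0, 0, -1], [0, 0, 0, 0, 0, 0, -1], [0, 0, 0, 0, 0, 0, -1], [0, 0, 0, 0, 0, 0, -1], [0, 0, 0, 0, 0, 0, -1]]

```text
time: 22.22
eef_pos: [0.6402, 0.1934, 0.0569]
tcp_rot: [0.97, -0.244, 0.002, -0.001]
contact_force: [-0.6, 0.1, 5.7]
opening: 0.676
finger_force: 27.3
```

Request:
send_rows:
  series:
    - [[0, 0, -1, 0, 0, 0, -1], [0, 0, -3, 0, 0, 0, -1], [0, 0, -5, 0, 0, 0, -1], [0, 0, -5, 0, 0, 0, -1], [0, 0, -5, 0, 0, 0, -1], [0, 0, -1, 0, 0, 0, -1]]

```text
time: 22.98
eef_pos: [0.6406, 0.1936, 0.2605]
tcp_rot: [0.97, -0.244, 0.004, -0.002]
contact_force: [0.4, -0.1, 1.6]
opening: 0.676
finger_force: 27.0
```

```bash
python3 - <<'E'
from h import *
go(.5438,-.2178,.25,-118.2)
E
```

```text
pos [0.6406 0.1936 0.2605] yaw -118.2 tilt 0.0084 0.0013 F [ 0.3706 -0.1248  1.6404] open 0.6763413815777874 26.97886509820819 t 22.975
rz 0.00022761916196800767 cm now [10.9003 40.8399  0.9122] cm at yaw [10.9155 40.8326  1.0474]
```

```bash
python3 - <<'E'
from h import *
c,s=shot("wrist","pics/w7.png"); p=s["eef_pos"]
print(p,[proj(c,p+[0,0,z],s)*1.5625 for z in (.035,-.055)])
E
```

```text
[0.6406 0.1936 0.2605] [array([400.586, 440.672]), array([401.0047, 330.7044])]
```

View pics/w7.png

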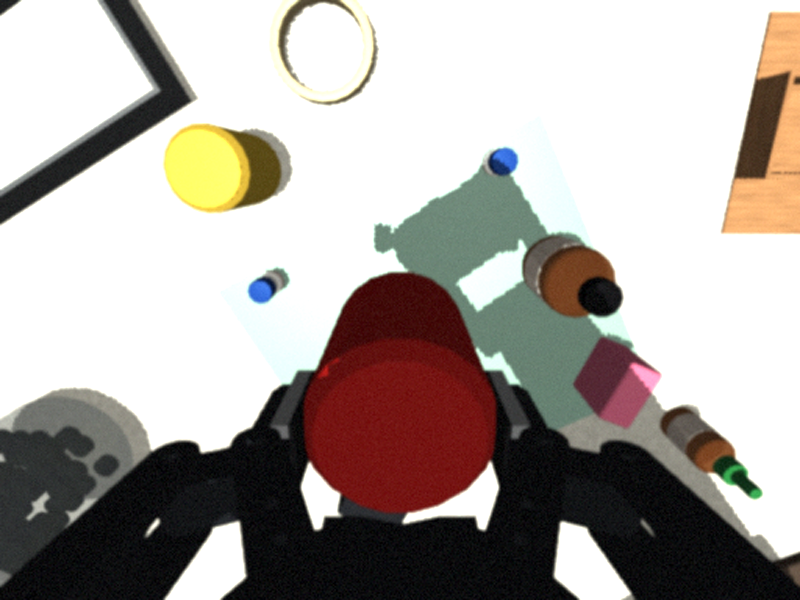

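```bash
python3 - <<'E'
from h import *
from scipy.optimize import least_squares
c=ctrl.read_camera("wrist"); s=ctrl.get_state(); p=s["eef_pos"]; R=Ro.from_quat(s["tcp_rot"]).as_matrix()
th=np.linspace(0,2*np.pi,120)
def sil(q):
    dx,dy,dz,t=q  # lid top centre in tool axes (z up = -tool z), tilt about tool y
    A=Ro.from_rotvec([0,t,0]).as_matrix()
    ring=lambda z:np.array([proj(c,p+R@(np.array([dx,dy,-dz])+A@np.array([.031*np.cos(a),.031*np.sin(a),z])),s)*1.5625 for a in th])
    T,B=ring(0),ring(.09)
    return np.array([T[:,0].min(),T[:,0].max(),T[:,1].min(),T[:,1].max(),B[:,1].min()])
obs=np.array([304,497,337,512,272])
f=lambda q:sil(q)-obs
for fix in (0,1):
    r=least_squares((lambda q:f([*q[:3],0])) if fix else f,[0,0,.035]+([] if fix else [0.]),x_scale=.01,diff_step=1e-3); print(r.x,r.fun)
E
```

```text
[-0.0023 -0.0002  0.0257 -0.024 ] [-1.655   1.6492  0.9595 -1.7626  0.9862]
[-0.0028 -0.0002  0.0256] [-1.5154  1.5153  3.3271 -2.4622 -2.0009]
```

Request:
send_rows:
  series:
    - [[1.39, 5.1, 0, 0, 0, 0, -1], [1.39, 5.1, 0, 0, 0, 0, -1], [1.39, 5.1, 0, 0, 0, 0, -1], [1.39, 5.1, 0, 0, 0, 0, -1], [1.39, 5.1, 0, 0, 0, 0, -1], [1.39, 5.1, 0, 0, 0, 0, -1], [1.39, 5.1, 0, 0, 0, 0, -1], [1.39, 5.1, 0, 0, 0, 0, -1], [0, 0, 0, 0, 0, 0, -1], [0, 0, 0, 0, 0, 0, -1]]

```text
time: 24.32
eef_pos: [0.5432, -0.2182, 0.2523]
tcp_rot: [0.97, -0.244, -0.002, -0.001]
contact_force: [1.0, 0.2, 0.1]
opening: 0.673
finger_force: 27.1
```

```bash
python3 - <<'E'
from h import *
c,s=shot("wrist","pics/w8.png")
P=lambda X:proj(c,X,s)*1.5625
print("foot",P((.544,-.2179,.014)),"vial top",P((.5436,-.22,.097)))
go(.5458,-.2189,.17,-118.2)
E
```

```text
foot [399.413  254.2754] vial top [402.1902 276.5262]
pos [ 0.5435 -0.2177  0.2528] yaw -118.2 tilt -0.0028 0.0023 F [ 0.5105  0.3599 -0.0282] open 0.6800778010935258 27.094080448150635 t 24.375
rz 0.0005013485637127826 cm now [0.2861 0.0011 8.2826] cm at yaw [ 0.2569 -0.0048  8.2836]
```

View pics/w8.png

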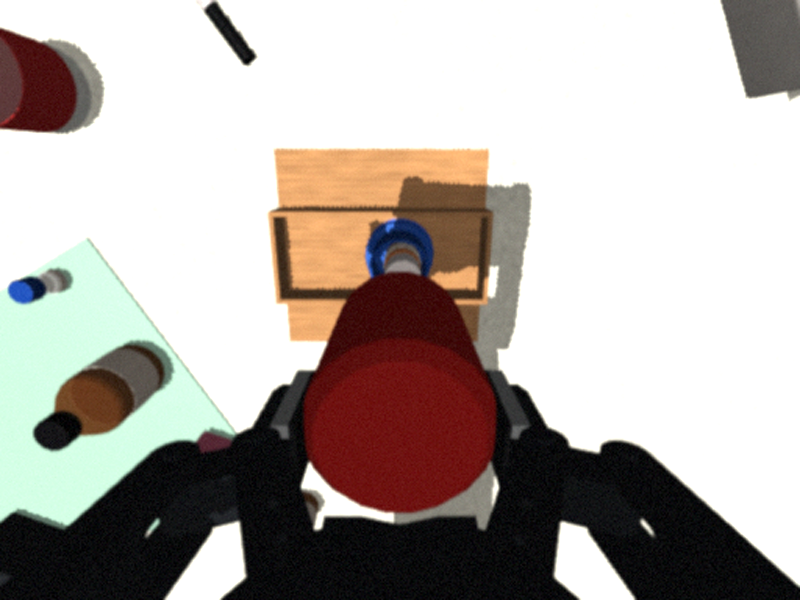

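The lid hangs square at (400,424), with base and vial centred below at (399,255). Coming down to just above the vial.

Request:
send_rows:
  series:
    - [[0.15, 0, 2.5, 0, 0, 0, -1], [0, 0, 2.5, 0, 0, 0, -1], [0, 0, 2, 0, 0, 0, -1], [0, 0, 0.5, 0, 0, 0, -1], [0, 0, 0, 0, 0, 0, -1], [0, 0, 0, 0, 0, 0, -1]]

```text
time: 25.12
eef_pos: [0.5461, -0.2199, 0.1812]
tcp_rot: [0.97, -0.244, 0.001, 0.0]
contact_force: [0.1, -0.2, -0.2]
opening: 0.676
finger_force: 27.1
```

```bash
python3 - <<'E'
from h import *
go(.5458,-.2189,.1,-118.2)
E
```

```text
pos [ 0.5461 -0.2199  0.1812] yaw -118.2 tilt 0.0020 -0.0012 F [ 0.0964 -0.2013 -0.2145] open 0.6760692367345711 27.09573852829635 t 25.125
rz 0.00013397583052297273 cm now [-0.092  -0.0749  8.1154] cm at yaw [-0.0734 -0.074   8.1156]
```

Request:
send_rows:
  series:
    - [[-0.05, -0.07, 1, 0, 0, 0, -1], [0, 0, 1.5, 0, 0, 0, -1], [0, 0, 1.5, 0, 0, 0, -1], [0, 0, 1, 0, 0, 0, -1], [0, 0, 0.5, 0, 0, 0, -1], [0, 0, 0, 0, 0, 0, -1], [0, 0, 0, 0, 0, 0, -1]]

```text
time: 26.0
eef_pos: [0.5457, -0.219, 0.1254]
tcp_rot: [0.97, -0.244, 0.001, 0.0]
contact_force: [0.3, 0.1, -1.0]
opening: 0.672
finger_force: 27.1
```

Request:
send_rows:
  series:
    - [[0, 0, 0.5, 0, 0, 0, -1], [0, 0, 0.5, 0, 0, 0, -1], [0, 0, 0.5, 0, 0, 0, -1], [0, 0, 0.5, 0, 0, 0, -1], [0, 0, 0, 0, 0, 0, -1]]

```text
time: 26.62
eef_pos: [0.5449, -0.2185, 0.104]
tcp_rot: [0.97, -0.244, -0.001, -0.0]
contact_force: [-0.2, -0.8, -1.4]
opening: 0.674
finger_force: 27.1
```

No contact at the rim level: the lid is going over the cup.

Request:
send_rows:
  series:
    - [[0, 0, 0.5, 0, 0, 0, -1], [0, 0, 0.5, 0, 0, 0, -1], [0, 0, 0.5, 0, 0, 0, -1], [0, 0, 0.4, 0, 0, 0, -1], [0, 0, 0, 0, 0, 0, -1], [0, 0, 0, 0, 0, 0, -1]]

```text
time: 27.38
eef_pos: [0.5454, -0.2188, 0.086]
tcp_rot: [0.97, -0.244, 0.0, 0.0]
contact_force: [0.1, -0.3, 0.4]
opening: 0.679
finger_force: 27.1
```

Request:
send_rows:
  series:
    - [[0, 0, 0.3, 0, 0, 0, -1], [0, 0, 0.3, 0, 0, 0, -1], [0, 0, 0, 0, 0, 0, -1], [0, 0, 0, 0, 0, 0, -1]]

```text
time: 27.88
eef_pos: [0.5453, -0.2188, 0.0798]
tcp_rot: [0.97, -0.244, -0.0, -0.0]
contact_force: [-0.2, 0.7, -0.0]
opening: 0.675
finger_force: 27.1
```

Request:
send_rows:
  series:
    - [[0, 0, 0.3, 0, 0, 0, -1], [0, 0, 0.2, 0, 0, 0, -1], [0, 0, 0, 0, 0, 0, -1], [0, 0, 0, 0, 0, 0, -1]]

```text
time: 28.38
eef_pos: [0.5453, -0.2188, 0.0748]
tcp_rot: [0.97, -0.244, 0.0, 0.0]
contact_force: [0.2, 0.2, -0.8]
opening: 0.674
finger_force: 27.1
```

Request:
send_rows:
  series:
    - [[0, 0, 0.3, 0, 0, 0, -1], [0, 0, 0, 0, 0, 0, -1], [0, 0, 0, 0, 0, 0, -1]]

```text
time: 28.75
eef_pos: [0.5452, -0.2187, 0.0718]
tcp_rot: [0.97, -0.244, -0.0, -0.0]
contact_force: [-0.3, 0.1, -0.8]
opening: 0.675
finger_force: 27.1
```

Request:
send_rows:
  series:
    - [[0, 0, 0.2, 0, 0, 0, -1], [0, 0, 0, 0, 0, 0, -1], [0, 0, 0, 0, 0, 0, -1]]

```text
time: 29.12
eef_pos: [0.5453, -0.2187, 0.0698]
tcp_rot: [0.97, -0.244, 0.0, -0.0]
contact_force: [-0.6, 0.1, -0.2]
opening: 0.676
finger_force: 27.1
```

Request:
send_rows:
  series:
    - [[0, 0, 0.2, 0, 0, 0, -1], [0, 0, 0, 0, 0, 0, -1], [0, 0, 0, 0, 0, 0, -1]]

```text
time: 29.5
eef_pos: [0.5457, -0.219, 0.0689]
tcp_rot: [0.97, -0.244, 0.0, 0.0]
contact_force: [-2.5, 1.3, 5.2]
opening: 0.678
finger_force: 27.5
```

Request:
send_rows:
  series:
    - [[0, 0, 0.1, 0, 0, 0, -1], [0, 0, 0, 0, 0, 0, -1], [0, 0, 0, 0, 0, 0, -1]]

```text
time: 29.88
eef_pos: [0.5459, -0.2191, 0.0689]
tcp_rot: [0.97, -0.244, 0.0, 0.0]
contact_force: [-4.2, 1.7, 9.4]
opening: 0.676
finger_force: 27.9
```

Request:
send_rows:
  series:
    - [[0, 0, -0.1, 0, 0, 0, 0.5], [0, 0, 0, 0, 0, 0, 0.8], [0, 0, 0, 0, 0, 0, 1], [0, 0, 0, 0, 0, 0, 1], [0, 0, -1, 0, 0, 0, 1], [0, 0, -4, 0, 0, 0, 1], [0, 0, -5, 0, 0, 0, 1], [0, 0, -5, 0, 0, 0, 1], [0, 0, 0, 0, 0, 0, 1]]

```text
time: 31.0
eef_pos: [0.5481, -0.2204, 0.225]
tcp_rot: [0.97, -0.244, 0.006, 0.002]
contact_force: [0.9, 0.9, 0.2]
opening: 0.999
finger_force: 0.0
```

Request:
send_rows:
  series:
    - [[0, 0, 0, 0, 0, -0.161, 1], [0, 0, 0, 0, 0, -0.161, 1], [0, 0, 0, 0, 0, -0.161, 1], [0, 0, 0, 0, 0, -0.161, 1], [0, 0, 0, 0, 0, -0.161, 1], [0, 0, 0, 0, 0, -0.161, 1], [0, 0, 0, 0, 0, -0.16, 1], [0, 0, 0, 0, 0, 0, 1]]

```text
time: 32.0
eef_pos: [0.5448, -0.2185, 0.217]
tcp_rot: [0.95, 0.311, -0.0, -0.001]
contact_force: [-0.9, 0.2, 0.1]
opening: 1.001
finger_force: 0.0
```

```bash
python3 - <<'E'
from h import *
go(.4477,.3214,.22,-53.7)
E
```

```text
pos [ 0.5448 -0.2185  0.217 ] yaw -53.8 tilt -0.0012 0.0007 F [-0.9003  0.2134  0.0554] open 1.000653275439538 0.0 t 32.0
rz -0.0016104754435512427 cm now [ 24.0556 -49.3028  -0.2442] cm at yaw [ 24.1351 -49.2637  -0.2955]
```

Request:
send_rows:
  series:
    - [[2.68, -5.48, 0, 0, 0, 0, 1], [2.68, -5.48, 0, 0, 0, 0, 1], [2.68, -5.48, 0, 0, 0, 0, 1], [2.68, -5.48, 0, 0, 0, 0, 1], [2.68, -5.48, 0, 0, 0, 0, 1], [2.68, -5.48, 0, 0, 0, 0, 1], [2.68, -5.48, 0, 0, 0, 0, 1], [2.68, -5.48, 0, 0, 0, 0, 1], [2.68, -5.48, 0, 0, 0, 0, 1], [0, 0, 0, 0, 0, 0, 1]]

```text
time: 33.25
eef_pos: [0.4459, 0.3248, 0.2174]
tcp_rot: [0.95, 0.313, -0.0, -0.0]
contact_force: [0.1, -1.0, -0.7]
opening: 1.004
finger_force: 0.0
```

```bash
python3 - <<'E'
from h import *
c,s=shot("wrist","pics/w9.png")
k=np.array([np.cos(np.radians(36.3)),np.sin(np.radians(36.3))]); n=np.array([-k[1],k[0]]); S=np.array([.4477,.3214])
for z in (.067,.002): print([np.round(proj(c,np.array([*(S+a*.032*k+b*.03*n),z]),s)*1.5625) for a,b in [(1,1),(1,-1),(-1,-1),(-1,1)]])
go(.4477,.3214,.036,-53.7)
c2=ctrl.read_camera("top"); cv2.imwrite("pics/t2.png",c2["img"][:,:,::-1])
E
```

```text
[array([363., 238.]), array([451., 238.]), array([447., 326.]), array([365., 325.])]
[array([370., 225.]), array([442., 226.]), array([439., 299.]), array([371., 299.])]
pos [0.4465 0.323  0.2173] yaw -53.6 tilt -0.0008 -0.0007 F [ 0.4808 -0.8653 -0.1644] open 0.9982399101243865 0.0 t 33.3
rz 0.0017939055284541215 cm now [ 0.0187  0.2007 18.1308] cm at yaw [-0.      0.2019 18.1308]
```

View pics/w9.png

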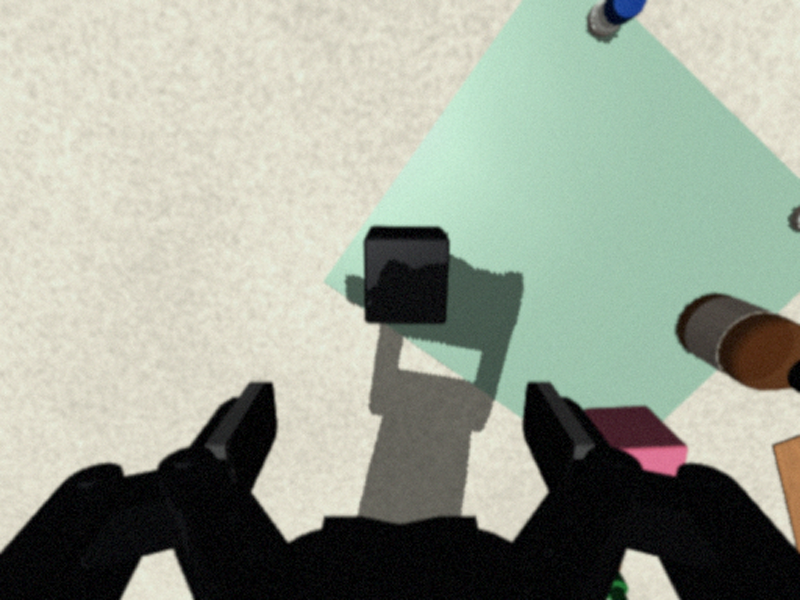

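The wrist view shows the grey block's top face from (364,238) to (449,324), matching the prediction, with its yaw square. Grasping.

Request:
send_rows:
  series:
    - [[0, 0.15, 4, 0, 0, 0, 1], [0, 0, 4, 0, 0, 0, 1], [0, 0, 4, 0, 0, 0, 1], [0, 0, 3, 0, 0, 0, 1], [0, 0, 2, 0, 0, 0, 1], [0, 0, 0.7, 0, 0, 0, 1], [0, 0, 0, 0, 0, 0, 1], [0, 0, 0, 0, 0, 0, 1]]

```text
time: 34.35
eef_pos: [0.4495, 0.3203, 0.0421]
tcp_rot: [0.95, 0.311, 0.001, -0.0]
contact_force: [-0.2, -0.2, -0.1]
opening: 1.002
finger_force: 0.0
```

```bash
python3 - <<'E'
from h import *
go(.4477,.3214,.04,-53.7)
E
```

```text
pos [0.4495 0.3203 0.0421] yaw -53.7 tilt 0.0020 0.0009 F [-0.2088 -0.1582 -0.1224] open 1.0018339954616295 0.0 t 34.35
rz -0.000667527267512008 cm now [-0.0787 -0.1909  0.2065] cm at yaw [-0.0781 -0.1909  0.2067]
```

Request:
send_rows:
  series:
    - [[-0.08, -0.19, 0.2, 0, 0, 0, 0.6], [0, 0, 0, 0, 0, 0, 0], [0, 0, 0, 0, 0, 0, -1], [0, 0, 0, 0, 0, 0, -1], [0, 0, 0, 0, 0, 0, -1], [0, 0, 0, 0, 0, 0, -1], [0, 0, 0, 0, 0, 0, -1]]
  force: 30

```text
time: 35.22
eef_pos: [0.447, 0.3217, 0.0394]
tcp_rot: [0.95, 0.312, 0.0, -0.0]
contact_force: [-1.4, -0.2, 6.0]
opening: 0.693
finger_force: 34.3
```

Request:
send_rows:
  series:
    - [[0, 0, -1, 0, 0, 0, -1], [0, 0, -3, 0, 0, 0, -1], [0, 0, -5, 0, 0, 0, -1], [0, 0, -5, 0, 0, 0, -1], [0, 0, -5, 0, 0, 0, -1], [0, 0, -1, 0, 0, 0, -1], [0, 0, 0, 0, 0, 0, -1]]

```text
time: 36.1
eef_pos: [0.4466, 0.3212, 0.2388]
tcp_rot: [0.95, 0.312, 0.0, 0.0]
contact_force: [-1.4, 0.0, -1.2]
opening: 0.698
finger_force: 33.7
```

```bash
python3 - <<'E'
from h import *
k=np.array([.4726,.8813]); w=np.array([.5442,-.2175])+.068*k; print(w)
go(*w,.24,-28.2)
E
```

```text
[ 0.5763 -0.1576]
pos [0.4466 0.3212 0.2388] yaw -53.7 tilt 0.0005 0.0001 F [-1.3624  0.0135 -1.1945] open 0.6979181759604797 33.673837780952454 t 36.1
rz -0.4449491078836972 cm now [-17.8941  46.267   -0.117 ] cm at yaw [-36.0657  34.0602  -0.118 ]
```

Request:
send_rows:
  series:
    - [[0, 0, 0, 0, 0, -0.148, -1], [0, 0, 0, 0, 0, -0.148, -1], [0, 0, 0, 0, 0, -0.148, -1], [0, 0, 0, 0, 0, 0, -1], [-4, 3.8, 0, 0, 0, 0, -1], [-4, 3.8, 0, 0, 0, 0, -1], [-4, 3.8, 0, 0, 0, 0, -1], [-4, 3.8, 0, 0, 0, 0, -1], [-4, 3.8, 0, 0, 0, 0, -1], [-4, 3.8, 0, 0, 0, 0, -1]]

```text
time: 37.35
eef_pos: [0.5334, 0.0004, 0.2372]
tcp_rot: [0.859, 0.512, -0.001, -0.001]
contact_force: [-0.5, -0.1, 0.0]
opening: 0.695
finger_force: 33.7
```

Request:
send_rows:
  series:
    - [[-4, 3.8, 0, 0, 0, 0, -1], [-4, 3.8, 0, 0, 0, 0, -1], [-4, 3.6, 0, 0, 0, 0, -1], [0, 0, 0, 0, 0, 0, -1], [0, 0, 0, 0, 0, 0, -1]]

```text
time: 37.98
eef_pos: [0.5751, -0.1563, 0.2372]
tcp_rot: [0.859, 0.512, -0.001, -0.001]
contact_force: [-0.4, 0.7, -1.1]
opening: 0.696
finger_force: 33.7
```

```bash
python3 - <<'E'
from h import *
c,s=shot("wrist","pics/w10.png"); p=s["eef_pos"]; R=Ro.from_quat(s["tcp_rot"]).as_matrix()
P=lambda X:np.round(proj(c,X,s)*1.5625)
for h in(.027,-.038): print("block",[P(p+R@np.array([a*.032,b*.03,-h])) for a,b in [(1,1),(1,-1),(-1,-1),(-1,1)]])
k=np.array([.4726,.8813]); n=np.array([-.8813,.4726]); S=np.array([.5442,-.2175])
f=lambda a,b,z:np.array([*(S+a*k+b*n),z])
print("rim",*[P(f(a,b,.036)) for a,b in [(.105,.036),(.105,-.036),(-.073,.036),(-.073,-.036)]],"lidtop",P(f(0,0,.104)))
go(*(S+.068*k),.24,-28.2)
E
```

```text
block [array([506., 335.]), array([299., 335.]), array([313., 512.]), array([491., 512.])]
block [array([470., 279.]), array([332., 279.]), array([339., 408.]), array([464., 408.])]
rim [358. 223.] [449. 222.] [364. 418.] [443. 418.] lidtop [404. 382.]
pos [ 0.5752 -0.1557  0.2376] yaw -28.3 tilt -0.0020 0.0013 F [-0.0367  0.8785  0.2472] open 0.6957665907622788 33.653658628463745 t 38.025
rz -0.0014045198983080418 cm now [-0.112   0.1906 -0.2391] cm at yaw [-0.1123  0.191  -0.2386]
```

View pics/w10.png

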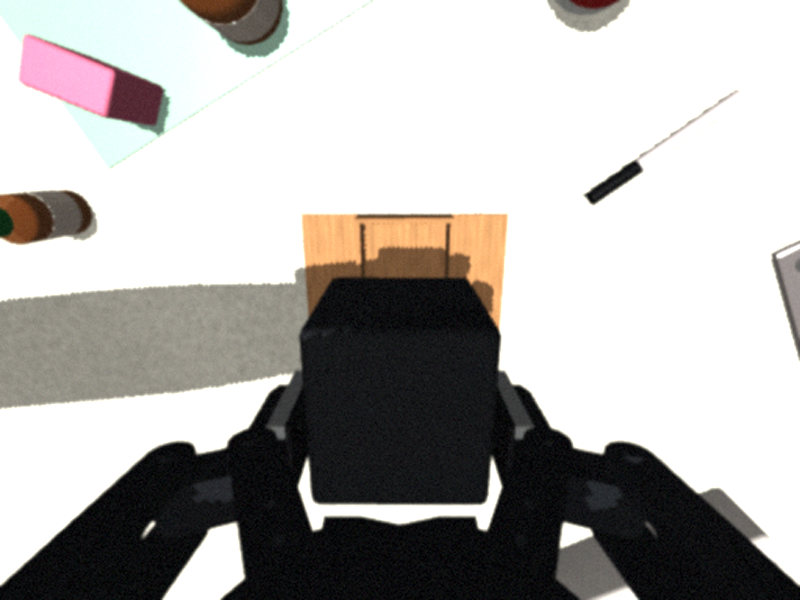

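The block hangs square over the wide gap, with its front edges at y 333 and 278 and the carton walls at x 362 and 448, so the yaw is aligned. Lowering to just above the rim.

Request:
send_rows:
  series:
    - [[-0.15, 0.25, 3, 0, 0, 0, -1], [0, 0, 4, 0, 0, 0, -1], [0, 0, 4, 0, 0, 0, -1], [0, 0, 3, 0, 0, 0, -1], [0, 0, 0.5, 0, 0, 0, -1], [0, 0, 0, 0, 0, 0, -1], [0, 0, 0, 0, 0, 0, -1], [0, 0, 0, 0, 0, 0, -1]]

```text
time: 39.02
eef_pos: [0.5782, -0.1595, 0.0955]
tcp_rot: [0.858, 0.513, 0.001, 0.001]
contact_force: [-0.1, -0.4, -0.0]
opening: 0.699
finger_force: 33.7
```

```bash
python3 - <<'E'
from h import *
k=np.array([.4726,.8813]); S=np.array([.5442,-.2175])
go(*(S+.067*k+.001*np.array([.8813,-.4726])),.042,-28.2)
E
```

```text
pos [ 0.5782 -0.1595  0.0955] yaw -28.2 tilt 0.0027 -0.0012 F [-0.0563 -0.3605 -0.0146] open 0.6986300430091941 33.65264117717743 t 39.025
rz -0.0007689051630806012 cm now [-0.018  -0.1754  5.3519] cm at yaw [-0.0171 -0.1598  5.3524]
```

Request:
send_rows:
  series:
    - [[0, -0.1, 1, 0, 0, 0, -1], [0, 0, 1, 0, 0, 0, -1], [0, 0, 1, 0, 0, 0, -1], [0, 0, 0.6, 0, 0, 0, -1], [0, 0, 0.6, 0, 0, 0, -1], [0, 0, 0.4, 0, 0, 0, -1], [0, 0, 0, 0, 0, 0, -1], [0, 0, 0, 0, 0, 0, -1]]

```text
time: 40.02
eef_pos: [0.5767, -0.1588, 0.0482]
tcp_rot: [0.858, 0.513, 0.0, 0.0]
contact_force: [-0.6, -0.6, -0.2]
opening: 0.699
finger_force: 33.7
```

Request:
send_rows:
  series:
    - [[0, 0, 0.3, 0, 0, 0, -1], [0, 0, 0, 0, 0, 0, -1], [0, 0, 0, 0, 0, 0, -1]]

```text
time: 40.4
eef_pos: [0.5764, -0.1587, 0.0449]
tcp_rot: [0.858, 0.513, -0.0, 0.0]
contact_force: [0.0, -0.2, 0.6]
opening: 0.696
finger_force: 33.7
```

Request:
send_rows:
  series:
    - [[0, 0, 0.2, 0, 0, 0, -1], [0, 0, 0, 0, 0, 0, -1], [0, 0, 0, 0, 0, 0, -1]]

```text
time: 40.78
eef_pos: [0.5764, -0.1587, 0.0428]
tcp_rot: [0.858, 0.513, -0.0, -0.0]
contact_force: [-0.1, 0.4, -1.2]
opening: 0.698
finger_force: 33.7
```

Request:
send_rows:
  series:
    - [[0, 0, 0.2, 0, 0, 0, -1], [0, 0, 0, 0, 0, 0, -1], [0, 0, 0, 0, 0, 0, -1]]

```text
time: 41.15
eef_pos: [0.5768, -0.159, 0.0415]
tcp_rot: [0.858, 0.513, 0.0, 0.0]
contact_force: [-0.9, 0.2, 4.8]
opening: 0.693
finger_force: 34.2
```

Request:
send_rows:
  series:
    - [[0, 0, 0.1, 0, 0, 0, -1], [0, 0, 0, 0, 0, 0, -1], [0, 0, 0, 0, 0, 0, -1]]

```text
time: 41.52
eef_pos: [0.5768, -0.1589, 0.0414]
tcp_rot: [0.858, 0.513, -0.0, 0.0]
contact_force: [-3.8, 1.3, 8.5]
opening: 0.698
finger_force: 34.8
```

Request:
send_rows:
  series:
    - [[0, 0, -0.1, 0, 0, 0, 0.6], [0, 0, 0, 0, 0, 0, 1], [0, 0, 0, 0, 0, 0, 1], [0, 0, 0, 0, 0, 0, 1], [0, 0, -1, 0, 0, 0, 1], [0, 0, -4, 0, 0, 0, 1], [0, 0, -5, 0, 0, 0, 1], [0, 0, -5, 0, 0, 0, 1], [0, 0, -3, 0, 0, 0, 1], [0, 0, 0, 0, 0, 0, 1]]

```text
time: 42.78
eef_pos: [0.5782, -0.1595, 0.2254]
tcp_rot: [0.858, 0.513, 0.002, 0.003]
contact_force: [-0.3, 0.5, -0.1]
opening: 1.001
finger_force: 0.0
```

```bash
cat > seg.py <<'E'
from h import *
def face(c,z,st,hue,smin=60,vmin=110,box=None):
    hsv=cv2.cvtColor(c["img"],cv2.COLOR_RGB2HSV); H,S,V=[hsv[:,:,i].astype(int) for i in range(3)]
    m=((abs((H-hue+90)%180-90)<12)&(S>smin)&(V>vmin)).astype('uint8')
    n,l,stt,ce=cv2.connectedComponentsWithStats(m); i=1+np.argmax(stt[1:,4])
    pts=np.argwhere(l==i)[:,::-1]; W=np.array([at(c,u,v,z,st)[:2] for u,v in pts])
    r=cv2.minAreaRect((W*1000).astype(np.float32)); print(stt[i],"med HSV",np.median(hsv[l==i],axis=0),"rect mm",r); return r
E
python3 - <<'E'
from seg import *
c=ctrl.read_camera("top"); face(c,.067,None,170,smin=50,vmin=90)
go(.4443,.0680,.22,-50.8)
E
```

```text
[216 247  24  23 263] med HSV [165.  71. 141.] rect mm ((444.00958251953125, 70.29558563232422), (31.34178352355957, 59.54442596435547), 39.75627517700195)
pos [ 0.5769 -0.159   0.2225] yaw -28.2 tilt 0.0029 -0.0014 F [-0.3341 -0.0104 -0.4843] open 0.9976158169498615 0.0 t 42.825
rz 0.39367359996952117 cm now [ 13.7162 -22.426    0.1769] cm at yaw [  4.065  -25.9712   0.2469]
```

Request:
send_rows:
  series:
    - [[0, 0, 0, 0, 0, 0.128, 1], [0, 0, 0, 0, 0, 0.128, 1], [0, 0, 0, 0, 0, 0.128, 1], [0.8, -5.2, 0, 0, 0, 0, 1], [0.8, -5.2, 0, 0, 0, 0, 1], [0.8, -5.2, 0, 0, 0, 0, 1], [0.8, -5.2, 0, 0, 0, 0, 1], [0.8, -5.2, 0, 0, 0, 0, 1], [0, 0, 0, 0, 0, 0, 1], [0, 0, 0, 0, 0, 0, 1]]

```text
time: 44.08
eef_pos: [0.4404, 0.0667, 0.2195]
tcp_rot: [0.94, 0.34, -0.001, -0.0]
contact_force: [0.8, -0.6, 0.4]
opening: 1.0
finger_force: 0.0
```

```bash
python3 - <<'E'
from seg import *
s=ctrl.get_state(); c=ctrl.read_camera("wrist"); face(c,.067,s,165,smin=50,vmin=60)
k=[np.cos(np.radians(39.8)),np.sin(np.radians(39.8))]
print([proj(c,(.444+a*.016*k[0]-b*.03*k[1],.0703+a*.016*k[1]+b*.03*k[0],.067),s) for a,b in [(1,1),(1,-1),(-1,-1),(-1,1)]])
go(.444,.070,.040,-50.2)
for p in [(.4440,.0703,.067)]:
    u,v=proj(c,p,s).astype(int); 
    for r in range(v-26,v+30,4): print(r,[tuple(int(t) for t in cv2.cvtColor(c["img"][r:r+1,q:q+1],cv2.COLOR_RGB2HSV)[0,0]) for q in (u-30,u-15,u,u+15,u+30)])
E
```

```text
[ 230  160   54   30 1454] med HSV [172. 128.  83.] rect mm ((444.4666748046875, 70.24565124511719), (32.90644836425781, 59.004249572753906), 38.15966796875)
[array([228.8299, 161.4109]), array([283.9161, 161.4198]), array([283.0227, 189.5504]), array([229.6814, 189.5312])]
pos [0.4408 0.0663 0.2199] yaw -50.3 tilt -0.0016 -0.0002 F [ 0.5413 -0.3414 -0.7089] open 0.9974622509207086 0.0 t 44.125
rz -0.0013575354558196034 cm now [ 0.5066 -0.0681 17.9858] cm at yaw [ 0.4824 -0.0833 17.9864]
149 [(69, 41, 162), (70, 40, 165), (71, 43, 165), (72, 42, 162), (70, 44, 158)]
153 [(70, 40, 164), (30, 19, 82), (57, 22, 103), (13, 33, 54), (72, 46, 149)]
157 [(69, 40, 164), (171, 154, 48), (172, 142, 45), (173, 157, 39), (70, 43, 130)]
161 [(70, 41, 162), (173, 141, 65), (174, 133, 65), (174, 133, 46), (69, 50, 66)]
165 [(70, 44, 162), (168, 86, 160), (169, 105, 133), (171, 137, 82), (72, 49, 67)]
169 [(71, 45, 160), (168, 87, 159), (173, 127, 84), (172, 132, 83), (71, 43, 65)]
173 [(73, 46, 156), (168, 89, 160), (173, 132, 81), (173, 131, 82), (67, 36, 63)]
177 [(71, 52, 83), (169, 96, 160), (175, 126, 83), (173, 129, 81), (23, 26, 80)]
181 [(71, 62, 66), (171, 121, 103), (172, 129, 81), (173, 126, 85), (25, 22, 69)]
185 [(70, 49, 62), (173, 131, 84), (173, 134, 82), (174, 131, 82), (17, 23, 78)]
189 [(34, 26, 68), (178, 70, 69), (177, 80, 64), (174, 81, 63), (26, 27, 76)]
193 [(25, 22, 71), (68, 46, 67), (72, 51, 65), (34, 28, 73), (20, 31, 75)]
197 [(25, 24, 129), (69, 50, 66), (72, 50, 66), (26, 25, 72), (20, 20, 75)]
201 [(21, 25, 72), (30, 18, 72), (69, 52, 69), (34, 28, 73), (30, 24, 74)]
```

Request:
send_rows:
  series:
    - [[0.35, -0.1, 4, 0, 0, 0, 1], [0, 0, 4, 0, 0, 0, 1], [0, 0, 4, 0, 0, 0, 1], [0, 0, 3, 0, 0, 0, 1], [0, 0, 2, 0, 0, 0, 1], [0, 0, 0.7, 0, 0, 0, 1], [0, 0, 0, 0, 0, 0, 1], [0, 0, 0, 0, 0, 0, 1]]

```text
time: 45.12
eef_pos: [0.444, 0.0694, 0.0447]
tcp_rot: [0.941, 0.34, 0.001, 0.0]
contact_force: [0.2, -0.6, -0.6]
opening: 1.005
finger_force: 0.0
```

```bash
python3 - <<'E'
from h import *
go(.4443,.0703,.04,-50.6)
E
```

```text
pos [0.444  0.0694 0.0447] yaw -50.3 tilt 0.0018 -0.0002 F [ 0.2465 -0.5641 -0.639 ] open 1.004652963580203 0.0 t 45.125
rz 0.005646323484901044 cm now [ 0.0805 -0.0451  0.4749] cm at yaw [ 0.0808 -0.045   0.4748]
```

Request:
send_rows:
  series:
    - [[0.05, -0.05, 0.45, 0, 0, 0.005, 0.6], [0, 0, 0, 0, 0, 0, 0], [0, 0, 0, 0, 0, 0, -1], [0, 0, 0, 0, 0, 0, -1], [0, 0, 0, 0, 0, 0, -1], [0, 0, 0, 0, 0, 0, -1], [0, 0, 0, 0, 0, 0, -1]]
  force: 30

```text
time: 46.0
eef_pos: [0.4432, 0.0705, 0.0396]
tcp_rot: [0.941, 0.338, 0.0, -0.0]
contact_force: [-0.4, 0.5, 2.7]
opening: 0.695
finger_force: 34.3
```

Request:
send_rows:
  series:
    - [[0, 0, -1, 0, 0, 0, -1], [0, 0, -3, 0, 0, 0, -1], [0, 0, -5, 0, 0, 0, -1], [0, 0, -5, 0, 0, 0, -1], [0, 0, -5, 0, 0, 0, -1], [0, 0, -1, 0, 0, 0, -1], [0, 0, 0, 0, 0, 0, -1]]

```text
time: 46.88
eef_pos: [0.443, 0.0704, 0.2396]
tcp_rot: [0.941, 0.338, 0.0, 0.0]
contact_force: [-0.1, -0.3, -0.5]
opening: 0.694
finger_force: 33.9
```

```bash
python3 - <<'E'
from h import *
k=np.array([.4726,.8813]); S=np.array([.5442,-.2175])
go(*(S-.052*k),.24,-28.2)
E
```

```text
pos [0.443  0.0704 0.2396] yaw -50.5 tilt 0.0009 -0.0001 F [-0.0592 -0.308  -0.5125] open 0.6944446139557694 33.879607915878296 t 46.875
rz -0.3898725400474397 cm now [-15.2937  30.6392  -0.0307] cm at yaw [-25.7911  22.5272  -0.0414]
```

Request:
send_rows:
  series:
    - [[0, 0, 0, 0, 0, -0.13, -1], [0, 0, 0, 0, 0, -0.13, -1], [0, 0, 0, 0, 0, -0.13, -1], [-3.68, 3.22, 0, 0, 0, 0, -1], [-3.68, 3.22, 0, 0, 0, 0, -1], [-3.68, 3.22, 0, 0, 0, 0, -1], [-3.68, 3.22, 0, 0, 0, 0, -1], [-3.68, 3.22, 0, 0, 0, 0, -1], [-3.68, 3.22, 0, 0, 0, 0, -1], [-3.68, 3.22, 0, 0, 0, 0, -1]]

```text
time: 48.12
eef_pos: [0.5189, -0.2639, 0.2359]
tcp_rot: [0.858, 0.513, -0.001, -0.003]
contact_force: [0.5, 0.9, 0.1]
opening: 0.697
finger_force: 33.9
```

Request:
send_rows:
  series:
    - [[0, 0, 1, 0, 0, 0, -1], [0, 0, 0, 0, 0, 0, -1], [0, 0, 0, 0, 0, 0, -1]]

```text
time: 48.5
eef_pos: [0.5195, -0.2615, 0.2282]
tcp_rot: [0.858, 0.514, -0.0, -0.001]
contact_force: [-1.1, -1.5, 0.2]
opening: 0.694
finger_force: 33.9
```

```bash
python3 - <<'E'
from seg import *
k=np.array([.4726,.8813]); n=np.array([-.8813,.4726]); S=np.array([.5442,-.2175])
go(*(S-.052*k),.13,-28.2)
s=ctrl.get_state(); c=ctrl.read_camera("wrist"); p=s["eef_pos"]
print("in-hand"); r=face(c,p[2]+.0275,s,172,smin=80,vmin=25); d=np.array(r[0])/1000-p[:2]; print("offset tx,ty",d@[.8813*0+np.cos(np.radians(61.8)),np.sin(np.radians(61.8))],d@[np.cos(np.radians(-28.2)),np.sin(np.radians(-28.2))])
t=ctrl.read_camera("top"); print("lid top"); r=face(t,.104,None,0,smin=120,vmin=60); d=np.array(r[0])/1000-S; print("lid in carton",d@k,d@n)
np.save("w.npy",c["img"]); np.save("t.npy",t["img"])
E
```

```text
pos [ 0.5195 -0.2615  0.2282] yaw -28.1 tilt -0.0019 0.0016 F [-1.0576 -1.5381  0.1928] open 0.6942203285485437 33.85646939277649 t 48.5
rz 0.0014318093802149767 cm now [-0.1576  0.1233  9.8148] cm at yaw [-0.1521  0.1     9.8151]
in-hand
[  193   203   126    96 10731] med HSV [173. 132. 100.] rect mm ((524.4879150390625, -250.23709106445312), (50.532413482666016, 58.947017669677734), 62.03462600708008)
offset tx,ty 0.012313611368383196 -0.00089985539219833
lid top
[324 206  23  23 418] med HSV [  1. 225. 133.] rect mm ((545.7935180664062, -216.79209899902344), (59.15230178833008, 58.71923065185547), 89.01478576660156)
lid in carton 0.0013769697903442553 -0.0010698134588623355
```

Request:
send_rows:
  series:
    - [[-0.25, 0.1, 3, 0, 0, 0, -1], [0, 0, 4, 0, 0, 0, -1], [0, 0, 4, 0, 0, 0, -1], [0, 0, 2, 0, 0, 0, -1], [0, 0, 0, 0, 0, 0, -1], [0, 0, 0, 0, 0, 0, -1], [0, 0, 0, 0, 0, 0, -1]]

```text
time: 49.48
eef_pos: [0.5209, -0.2665, 0.1015]
tcp_rot: [0.858, 0.514, 0.001, 0.002]
contact_force: [0.2, 0.4, 0.4]
opening: 0.696
finger_force: 33.9
```

```bash
python3 - <<'E'
from h import *
k=np.array([.4726,.8813]); S=np.array([.5442,-.2175])
go(*(S-.053*k+.001*np.array([.8813,-.4726])),.042,-28.2)
E
```

```text
pos [ 0.5209 -0.2665  0.1015] yaw -28.2 tilt 0.0030 -0.0023 F [0.1842 0.4402 0.4422] open 0.6960075964935593 33.856921792030334 t 49.475
rz 0.00028648995124807983 cm now [ 0.1283 -0.1828  5.9478] cm at yaw [ 0.1248 -0.1605  5.9486]
```

Request:
send_rows:
  series:
    - [[0.1, -0.1, 1, 0, 0, 0, -1], [0, 0, 1, 0, 0, 0, -1], [0, 0, 1, 0, 0, 0, -1], [0, 0, 1, 0, 0, 0, -1], [0, 0, 0.6, 0, 0, 0, -1], [0, 0, 0.5, 0, 0, 0, -1], [0, 0, 0, 0, 0, 0, -1], [0, 0, 0, 0, 0, 0, -1]]

```text
time: 50.48
eef_pos: [0.5195, -0.2645, 0.0487]
tcp_rot: [0.858, 0.514, 0.0, 0.0]
contact_force: [1.2, 0.7, 0.4]
opening: 0.695
finger_force: 33.9
```

Request:
send_rows:
  series:
    - [[0, 0, 0.4, 0, 0, 0, -1], [0, 0, 0, 0, 0, 0, -1], [0, 0, 0, 0, 0, 0, -1]]

```text
time: 50.85
eef_pos: [0.5193, -0.2644, 0.0443]
tcp_rot: [0.858, 0.514, -0.0, -0.0]
contact_force: [0.3, -0.4, -1.0]
opening: 0.694
finger_force: 33.9
```

Request:
send_rows:
  series:
    - [[0, 0, 0.2, 0, 0, 0, -1], [0, 0, 0, 0, 0, 0, -1], [0, 0, 0, 0, 0, 0, -1]]

```text
time: 51.22
eef_pos: [0.5193, -0.2644, 0.0423]
tcp_rot: [0.858, 0.514, -0.0, -0.0]
contact_force: [-0.4, 0.2, 0.6]
opening: 0.697
finger_force: 33.9
```

Request:
send_rows:
  series:
    - [[0, 0, 0.2, 0, 0, 0, -1], [0, 0, 0, 0, 0, 0, -1], [0, 0, 0, 0, 0, 0, -1]]

```text
time: 51.6
eef_pos: [0.5196, -0.2646, 0.0416]
tcp_rot: [0.858, 0.514, 0.0, 0.0]
contact_force: [-2.6, 1.3, 6.0]
opening: 0.698
finger_force: 34.5
```

Request:
send_rows:
  series:
    - [[0, 0, 0.1, 0, 0, 0, -1], [0, 0, 0, 0, 0, 0, -1], [0, 0, 0, 0, 0, 0, -1]]

```text
time: 51.98
eef_pos: [0.5197, -0.2647, 0.0416]
tcp_rot: [0.858, 0.514, -0.0, -0.0]
contact_force: [-4.3, 2.3, 10.5]
opening: 0.694
finger_force: 35.1
```

Contact came at 0.0416, the floor height expected. Releasing, retreating and checking.

Request:
send_rows:
  series:
    - [[0, 0, -0.1, 0, 0, 0, 0.6], [0, 0, 0, 0, 0, 0, 1], [0, 0, 0, 0, 0, 0, 1], [0, 0, 0, 0, 0, 0, 1], [0, 0, -1, 0, 0, 0, 1], [0, 0, -4, 0, 0, 0, 1], [0, 0, -5, 0, 0, 0, 1], [0, 0, -5, 0, 0, 0, 1], [0, 0, -3, 0, 0, 0, 1], [0, 0, 0, 0, 0, 0, 1]]

```text
time: 53.22
eef_pos: [0.5209, -0.2655, 0.2248]
tcp_rot: [0.858, 0.514, 0.002, 0.004]
contact_force: [-0.8, 0.9, 0.4]
opening: 1.003
finger_force: 0.0
```

```bash
python3 - <<'E'
from seg import *
k=np.array([.4726,.8813]); n=np.array([-.8813,.4726]); S=np.array([.5442,-.2175])
s=ctrl.get_state(); print(s["eef_pos"],s["opening"],s["finger_force"])
t=ctrl.read_camera("top")
for nm,h,z,sm,v in [("lid",0,.104,120,60),("pink",168,.069,50,50)]:
    print(nm); r=face(t,z,None,h,smin=sm,vmin=v); d=np.array(r[0])/1000-S; print("in carton",d@k,d@n)
# grey: dark low-saturation region near its predicted top
g=t["img"].max(2); m=(g<60).astype('uint8'); n_,l,_,_=cv2.connectedComponentsWithStats(m)
u,v=proj(t,[*(S+.068*k),.069]).astype(int); print("px",u,v,t["img"][v,u]); i=l[v,u]
W=np.array([at(t,b,a,.069)[:2]*1000 for a,b in np.argwhere(l==i)],np.float32) if i else None
if i: r=cv2.minAreaRect(W); d=np.array(r[0])/1000-S; print("grey",r,d@k,d@n)
for X in [(.5651,.0736,.117)]: u,v=proj(t,X).astype(int); print("amber cap px",u,v,t["img"][v,u])
print("saline cap",t["img"][128-8:128-4,259:263].mean((0,1)))
E
```

```text
[ 0.5209 -0.2655  0.2248] 1.0034710046592734 0.0
lid
[324 206  23  23 417] med HSV [  1. 225. 133.] rect mm ((545.7935180664062, -216.79209899902344), (59.15230178833008, 58.71923065185547), 89.01478576660156)
in carton 0.0013769697903442553 -0.0010698134588623355
pink
[338 216  15  20  75] med HSV [172. 133.  80.] rect mm ((526.5885620117188, -250.2386016845703), (13.768486022949219, 57.09933090209961), 55.49119186401367)
in carton -0.037175695257873516 4.869714294433551e-05
px 310 207 [39 38 41]
grey ((433.717041015625, -262.55047607421875), (439.64923095703125, 823.1239013671875), 41.98859786987305) -0.09191723098022463 0.07607777676025387
amber cap px 225 210 [33 32 33]
saline cap [143.9375 145.9375 145.3125]
```

Request:
send_rows:
  series:
    - [[-4, 1, -2, 0, 0, 0, 1], [-4, 1, -2, 0, 0, 0, 1], [-4, 1, 0, 0, 0, 0, 1], [-4, 1, 0, 0, 0, 0, 1], [-4, 1, 0, 0, 0, 0, 1], [0, 0, 0, 0, 0, 0, 1], [0, 0, 0, 0, 0, 0, 1]]

```text
time: 54.15
eef_pos: [0.4685, -0.4633, 0.2581]
tcp_rot: [0.858, 0.514, 0.0, -0.002]
contact_force: [-0.1, 0.1, 0.5]
opening: 1.005
finger_force: 0.0
```

```bash
python3 - <<'E'
from seg import *
k=np.array([.4726,.8813]); n=np.array([-.8813,.4726]); S=np.array([.5442,-.2175])
t=ctrl.read_camera("top")
r=face(t,.069,None,168,smin=50,vmin=80); d=np.array(r[0])/1000-S; print("pink in carton",d@k,d@n)
m=np.zeros((384,512),'uint8'); g=t["img"].max(2)
u,v=proj(t,[*(S+.068*k),.069]).astype(int); a=slice(v-22,v+23); b=slice(u-22,u+23); m[a,b]=(g[a,b]<58)
m=cv2.morphologyEx(m,cv2.MORPH_OPEN,np.ones((4,4))); _,l,_,_=cv2.connectedComponentsWithStats(m)
W=np.array([at(t,q,p,.069)[:2]*1000 for p,q in np.argwhere(l==l[v,u])],np.float32); r=cv2.minAreaRect(W); d=np.array(r[0])/1000-S; print("grey",r,d@k,d@n)
for nm,X in [("amber",(.5651,.0736,.117))]:
    u,v=proj(t,X).astype(int); print(nm,t["img"][v,u])
o=np.load("top.npy").astype(int); d=abs(o-t["img"]).max(2)
print("saline diff",d[112:148,246:276].mean(),"amber diff",d[200:230,213:240].mean())
E
```

```text
[341 217  18  24 244] med HSV [169. 100. 132.] rect mm ((518.8831176757812, -262.73077392578125), (30.35844612121582, 58.69629669189453), 60.852054595947266)
pink in carton -0.05182663964721683 0.0009357046350098076
grey ((561.9479370117188, -170.2733917236328), (101.78007507324219, 68.31693267822266), 62.18526840209961) 0.050008484905700666 0.006678038182983414
amber [30 28 29]
saline diff 3.0527777777777776 amber diff 3.017283950617284
```

```bash
python3 -c "
from plant import ctrl
print(ctrl.sign_off())"
```

```text
the job is handed in; nothing more can be done
None
```

The job is handed in at about 54 s: base on the blue spot, vial upright inside, red lid fully down, grey then pink foam on the carton floor, both bottles still standing, everything released. The grey block's seating rests on floor contact alone, since its camera check was inconclusive.

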